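# Swap the player pots back into their own trays

## Robot

A 6-joint arm with a two-finger parallel gripper is mounted at the origin on the work surface. World frame = base frame: x ahead of the robot, y to its left, z up, the work surface at z = 0. Lengths are in m, angles in rad, forces in N, time in s.
With the tool pointing down it reaches from about 0.35 to 0.875 m from the base axis. Payload 4.2 kg.
Tool frame: the origin (TCP) lies at the centre of the arm's flange, where the gripper is bolted on; the fingertips stand 182 mm ahead of it and the grasp point (between the pads) lies 164 mm ahead of it (robot.pinch_z is the distance from the TCP to the grasp point, in m); z points along the fingers, y is the direction in which the jaws open and shut (so a half turn about z gives the same grasp; the last joint's range is limited). The gripper opens to 87 mm and grips with 3 to 60 N. Pads are 19 mm wide; open, the fingers measure 117 mm over their backs; the gripper's body (75 mm by 190 mm) begins 51 mm behind the grasp point.
Start: joints at [1.469, 0.385, 0.008, 0, -1.194, -0.259], TCP at [0.221, 0.585, 0.405] pointing down, gripper open.
Joint ranges: [-3.14, 3.14], [-1.21, 2.06], [-1.07, 1.41], [-3.16, 2.05], [-2.99, -0.16], [-3.1, 3.1]. Speed limits (rad/s): [2.79, 2.79, 3.14, 3.14, 3.14, 3.14].

## Interface

Orientations are given as a unit quaternion [w, x, y, z].
In Python, from cell import sensors, grab_frame, calibration, workorder, spot_in, robot gives the robot as it stands. The module is installed in compiled form; this text tells all that it offers.
- The arm moves only by the shell command python3 -m pendant 'ROWS' [OPENING] [FORCE]. ROWS is JSON, a list of rows, each an object with "slide": the shift along the tool's x, y, z in m, a list of three; "turn": the turn about the tool's z in degrees. A call has 1 to 10 rows; each row shifts and turns the pose as measured when the row begins, along the tool's axes as they then stand; what a row does not reach is not made up. A row lasts 1/10 s, in which the tool goes at most 50 mm and 8.59 degrees, less where a joint would pass 70% of its speed; a pose out of reach is approached as far as the arm can. A call with a gripper value outside its range is refused whole. OPENING is the finger opening in m, from 0 to 0.087, set as the call begins (- or left out, the last holds). The fingers move at their own pace and stop on an object; FORCE is the grip in N (left out, the last holds). Time passes only in rows, so rows that do not move let the fingers close. It gives the time, the measured TCP pose, the force and the opening at its end, in the units of the state.
- sensors.observe(): the state, without advancing time (a new reading comes with each control period).
- grab_frame(name): name is "scene" or "side" or "wrist"; returns the picture (384x512x3 uint8, red, green, blue); there is no depth.
- calibration(name): a dict with "mtx" (3x3 intrinsics, pixels), "origin" and "rotation" of the camera in the world; the wrist camera has in their place "tool_from_camera" (4x4, takes a point from camera to tool coordinates, whose origin is the TCP and whose axes are the flange's). Camera axes: x right, y down, z forward; pixel columns grow to the right and rows downward; lengths in m; the calibration is good to about 2 mm. A picture is of the moment at which its call begins: read the wrist's pose just before it. calibration takes no time and is no camera call.
- workorder.finish_job(): hands the job in, once; it reports no verdict.
Trained networks look in the newest picture that a camera, given by its name, has taken for a name from the list of things; names that differ only in an ending like _2 or _b are one class to them, and where a whole thing is asked for, a point or a joint stands for the part that bears it (a point fixed in the world has none). Each returns a list of dicts, best first, with "confidence" (0 to 1); they miss things now and then, are a little off and sometimes report something else, mostly with a low value. They report only what shows in the picture. A call takes as long as a camera call. They do not tell look-alikes from the thing itself.
- spot_in(camera, query): "box" ([left, top, right, bottom] in pixels, round what is visible of it).
The state is a dict: "time_s": time; "joint_positions": joint angles; "qd": joint speeds; "tau": joint torques, N m; "ee_pos": TCP position; "orientation": TCP orientation; "force": force on the tool from outside, world axes, zero at the start; "wrist_torque": the same for the moment, N m; "width": finger opening in m.
Only numpy, scipy, OpenCV 4.12 (cv2) and the standard library are available. Lean on these libraries where they do the work, as an engineer would, in place of code of your own. Each camera call takes 0.05 s, during which the arm holds its last target. There are 200 camera calls.

## Task

The four players' pots have been put away in the wrong trays: stand each pot upright in the pot bay of the tray of its own colour. A bay holds one pot only, so park pots on the grey dice mat where you need a free spot, never on the freshly oiled oak, and do not shift the steel bell.

Things in the scene. Friction and masses are not known exactly. Their poses are not given: they have to be found in the camera images.
- pot_red: red screw-top pot of hard plastic, closed, 50 to 100 g: upright cylinder 48 mm tall, body 43 mm across, ribbed lid 46 mm across over the top 17 mm (31 to 48 mm above the underside). Origin: centre of the underside; z up along its axis. At the start it stands in a tray of another colour.
- pot_blue: blue screw-top pot of hard plastic, closed, 50 to 100 g: upright cylinder 48 mm tall, body 43 mm across, ribbed lid 46 mm across over the top 17 mm (31 to 48 mm above the underside). Origin: centre of the underside; z up along its axis. At the start it stands in a tray of another colour.
- pot_yellow: yellow screw-top pot of hard plastic, closed, 50 to 100 g: upright cylinder 48 mm tall, body 43 mm across, ribbed lid 46 mm across over the top 17 mm (31 to 48 mm above the underside). Origin: centre of the underside; z up along its axis. At the start it stands in a tray of another colour.
- pot_green: green screw-top pot of hard plastic, closed, 50 to 100 g: upright cylinder 48 mm tall, body 43 mm across, ribbed lid 46 mm across over the top 17 mm (31 to 48 mm above the underside). Origin: centre of the underside; z up along its axis. At the start it stands in a tray of another colour.
- tray_red: red hard plastic player tray, fixed where it lies, open on top, 78 mm (x) by 127 mm (y), walls 3 mm thick and 16 mm tall in all, floor 4 mm thick. A square pot bay 72 by 72 mm inside, just big enough for one pot, and beside it on the +y side a card bay with a low deck of cards. Origin: under the middle of the POT BAY, at shelf level (pot floor at z = +4 mm); the tray reaches from y = -39 to +88 mm and x = -39 to +39 mm.
- tray_blue: blue hard plastic player tray, fixed where it lies, open on top, 78 mm (x) by 127 mm (y), walls 3 mm thick and 16 mm tall in all, floor 4 mm thick. A square pot bay 72 by 72 mm inside, just big enough for one pot, and beside it on the +y side a card bay with a low deck of cards. Origin: under the middle of the POT BAY, at shelf level (pot floor at z = +4 mm); the tray reaches from y = -39 to +88 mm and x = -39 to +39 mm.
- tray_yellow: yellow hard plastic player tray, fixed where it lies, open on top, 78 mm (x) by 127 mm (y), walls 3 mm thick and 16 mm tall in all, floor 4 mm thick. A square pot bay 72 by 72 mm inside, just big enough for one pot, and beside it on the +y side a card bay with a low deck of cards. Origin: under the middle of the POT BAY, at shelf level (pot floor at z = +4 mm); the tray reaches from y = -39 to +88 mm and x = -39 to +39 mm.
- tray_green: green hard plastic player tray, fixed where it lies, open on top, 78 mm (x) by 127 mm (y), walls 3 mm thick and 16 mm tall in all, floor 4 mm thick. A square pot bay 72 by 72 mm inside, just big enough for one pot, and beside it on the +y side a card bay with a low deck of cards. Origin: under the middle of the POT BAY, at shelf level (pot floor at z = +4 mm); the tray reaches from y = -39 to +88 mm and x = -39 to +39 mm.
- mat: grey silicone dice mat lying flat and fixed, 110 mm (x) by 145 mm (y), 4 mm thick, empty at the start. Origin: centre of the underside, at shelf level; its top is at z = +4 mm.
- bell: stainless steel counter bell shaped like an egg timer, standing loose on the shelf: 59 mm across at the foot, narrow waist, 80 mm tall, 280 g. Origin: centre of the underside. Not to be moved. Bell, mat and trays lie mixed in two rows of three, origins at least 130 mm apart; all else nearby is lower than 90 mm and 100 mm or more from every bay's and the mat's middle.
Mind the look-alikes: they are no part of the job. Of the things like the pot_red, leave any that is black; of the rest the larger one is meant.

How it is judged:
By the outcome, as a careful person would: the job done as asked, in the order asked, and still so for the second after the job is handed in, with the robot touching nothing.
It also fails if it takes over 128 s, if anything falls off the work surface, if the arm or the gripper's body presses on something with over 40 N, if the wrist force passes 120 N, or if a joint passes its speed limit or range.

## Working session

There is one attempt and no reset: what is moved stays moved. The work goes in short steps, Python scripts to look and compute and a shell command to move; the robot and the scene stay as the last step left them, time stands still between calls to the robot, and variables do not carry over. Pictures are saved under pics/ and viewed, about 12 in all and at most 16, crops included, and the job is handed in when it is done.

```bash
mkdir -p pics; cat > h.py <<'E'
import numpy as np, cv2
from cell import sensors, grab_frame, calibration, workorder, spot_in, robot
from scipy.spatial.transform import Rotation as R
def T():
    s=sensors.observe(); q=s["orientation"]; M=np.eye(4)
    M[:3,:3]=R.from_quat([q[1],q[2],q[3],q[0]]).as_matrix(); M[:3,3]=s["ee_pos"]; return M
def cam(name,tool=None):
    c=calibration(name)
    if name=="wrist": M=tool@np.array(c["tool_from_camera"]); return np.array(c["mtx"]),M[:3,3],M[:3,:3]
    return np.array(c["mtx"]),np.array(c["origin"]),np.array(c["rotation"])
def ray(C,uv,z):
    K,o,Rm=C; d=Rm@np.linalg.inv(K)@np.array([uv[0],uv[1],1.]); return o+d*(z-o[2])/d[2]
def proj(C,p):
    K,o,Rm=C; q=K@Rm.T@(np.array(p)-o); return q[:2]/q[2]
def save(img,name): cv2.imwrite("pics/"+name,img[:,:,::-1])
E
python3 - <<'E'
from h import *
s=sensors.observe(); print({k:np.round(v,3) for k,v in s.items()})
t=T(); ims={n:grab_frame(n) for n in("scene","side","wrist")}
for n in ims: save(ims[n],n+"0.png"); C=cam(n,t); print(n,C[1].round(3),C[2].round(2).tolist(),C[0].round(0).tolist())
for n in ("scene","side"):
  C=cam(n)
  for q in["pot_red","pot_blue","pot_yellow","pot_green","tray_red","tray_blue","tray_yellow","tray_green","mat","bell"]:
    for d in spot_in(n,q)[:3]:
      b=d["box"]; print(n,q,round(d["confidence"],2),np.round(b),ray(C,[(b[0]+b[2])/2,(b[1]+b[3])/2],.02).round(3))
E
```

```text
{'time_s': np.float64(0.0), 'joint_positions': array([ 1.469e+00,  3.860e-01,  7.000e-03, -1.000e-03, -1.194e+00,
       -2.590e-01]), 'qd': array([-0.   , -0.001, -0.001, -0.001,  0.   ,  0.001]), 'tau': array([-0.0000e+00, -3.9067e+01,  1.8741e+01,  4.2200e+00,  1.1000e-02,
       -0.0000e+00]), 'ee_pos': array([0.221, 0.585, 0.404]), 'orientation': array([ 0.001,  0.984, -0.18 , -0.   ]), 'force': array([-0.502,  0.94 , -0.946]), 'wrist_torque': array([0.022, 0.043, 0.017]), 'width': np.float64(0.087)}
scene [ 1.044 -0.142  0.763] [-0.24, 0.73, 0.6, -0.2] [[363.0, 0.0, 253.0], [0.0, 363.0, 198.0], [0.0, 0.0, 1.0]]
side [-0.031 -0.661  0.63 ] [-0.43, 0.83, -0.32, 0.16] [[414.0, 0.0, 265.0], [0.0, 414.0, 191.0], [0.0, 0.0, 1.0]]
wrist [0.289 0.559 0.383] [[-0.35, -0.9, -0.25], [-0.94, 0.34, 0.09], [0.0, 0.27, -0.96]] [[290.0, 0.0, 255.0], [0.0, 290.0, 196.0], [0.0, 0.0, 1.0]]Traceback (most recent call last):
  File "<stdin>", line 9, in <module>
  File "h.py", line 12, in ray
    K,o,Rm=C; d=Rm@np.linalg.inv(K)@np.array([uv[0],uv[1],1.]); return o+d*(z-o[2])/d[2]
                ~~^~~~~~~~~~~~~~~~~
ValueError: matmul: Input operand 1 has a mismatch in its core dimension 0, with gufunc signature (n?,k),(k,m?)->(n?,m?) (size 3 is different from 4)
```

```bash
python3 -c "
import cv2,numpy as np
a=[cv2.imread('pics/%s0.png'%n) for n in('scene','side')]
cv2.imwrite('pics/s1.png',cv2.resize(a[0],(800,600)));cv2.imwrite('pics/s2.png',cv2.resize(a[1],(800,600)))"
```

```text
(no output)
```

View pics/s1.png

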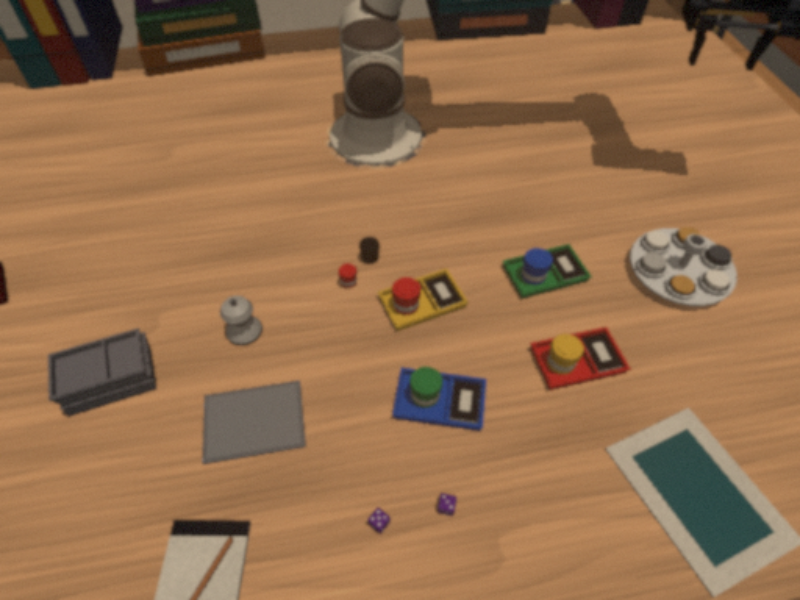

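View pics/s2.png

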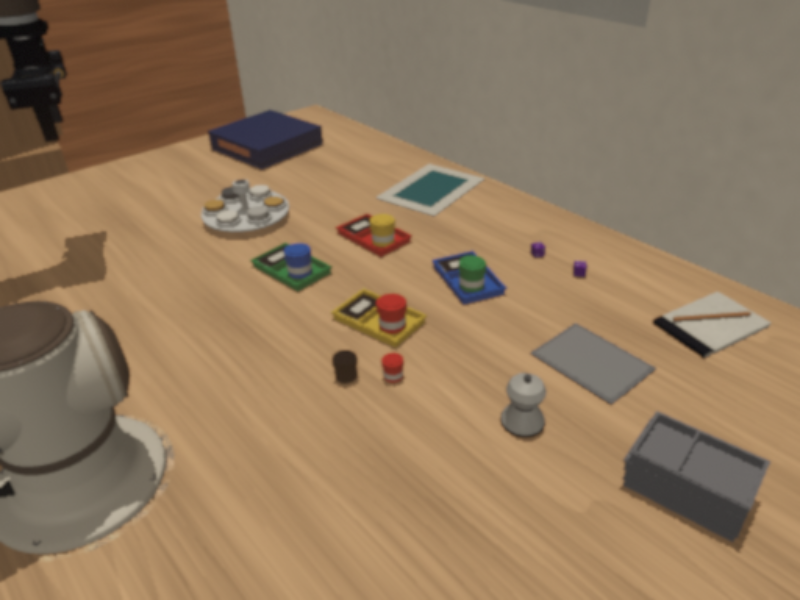

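Two swaps are needed: red↔yellow and blue↔green. In the 800-px scene view, the red candidates are the large one in the yellow tray (406,294), a small one on the oak (347,275), and a black one (369,250). I choose the large one in the yellow tray. The bell is at (240,320) and the mat at (253,420).

```bash
python3 - <<'E'
s=open('h.py').read()
s=s.replace('np.array(c["rotation"])','rot(c["rotation"])')+'''
def rot(r):
    r=np.array(r); return r if r.shape==(3,3) else R.from_quat(r[[1,2,3,0]]).as_matrix()
def box2xy(n,b,z=.03):
    C=cam(n); return ray(C,[(b[0]+b[2])/2,(b[1]+b[3])/2],z)
'''
open('h.py','w').write(s)
E
python3 - <<'E'
from h import *
ims={n:grab_frame(n) for n in("scene","side")}
for q in["pot_red","pot_blue","pot_yellow","pot_green","tray_red","tray_blue","tray_yellow","tray_green","mat","bell"]:
  for n in ("scene","side"):
    for d in spot_in(n,q)[:3]:
      print(n,q,round(d["confidence"],2),np.round(d["box"]),box2xy(n,d["box"],.028 if "pot" in q else .04 if q=="bell" else .008).round(3))
# coloured tray outline from scene: min-area rects
for n in ims: 
  C=cam(n); print(n,C[1],C[2][:,2].round(2))
# lids' top ellipse + tray corners by saturation segmentation
im=ims["scene"]; hsv=cv2.cvtColor(im,cv2.COLOR_RGB2HSV)
save(cv2.resize(im[150:290,120:420],None,fx=2.6,fy=2.6,interpolation=cv2.INTER_CUBIC),"crop1.png")
E
```

```text
scene pot_red 0.81 [248. 177. 266. 202.] [ 0.475 -0.03   0.028]
scene pot_red 0.72 [215. 171. 228. 186.] [ 0.421 -0.116  0.028]
scene pot_red 0.55 [230. 150. 244. 167.] [ 0.358 -0.063  0.028]
side pot_red 0.79 [240. 188. 260. 211.] [ 0.474 -0.026  0.028]
side pot_red 0.64 [211. 226. 228. 245.] [ 0.342 -0.081  0.028]
side pot_red 0.58 [242. 226. 260. 248.] [ 0.389 -0.13   0.028]
scene pot_blue 0.7 [335. 159. 352. 185.] [0.462 0.207 0.028]
side pot_blue 0.83 [186. 154. 198. 178.] [0.457 0.202 0.028]
scene pot_yellow 0.77 [352. 214. 374. 241.] [0.637 0.194 0.028]
side pot_yellow 0.75 [235. 136. 249. 160.] [0.622 0.185 0.028]
scene pot_green 0.95 [261. 234. 282. 260.] [ 0.647 -0.029  0.028]
side pot_green 0.78 [295. 163. 312. 185.] [ 0.654 -0.035  0.028]
scene tray_red 0.62 [344. 209. 402. 250.] [0.636 0.226 0.008]
side tray_red 0.62 [216. 136. 260. 164.] [0.628 0.213 0.008]
scene tray_blue 0.72 [254. 237. 312. 275.] [ 0.665 -0.007  0.008]
side tray_blue 0.61 [275. 164. 323. 197.] [ 0.642 -0.029  0.008]
scene tray_yellow 0.71 [243. 174. 301. 211.] [0.478 0.009 0.008]
side tray_yellow 0.81 [212. 187. 269. 225.] [ 0.457 -0.008  0.008]
scene tray_green 0.91 [323. 157. 377. 190.] [0.455 0.232 0.008]
scene tray_green 0.55 [140. 188. 167. 222.] [ 0.46  -0.298  0.008]
side tray_green 0.91 [157. 157. 214. 184.] [0.447 0.222 0.008]
side mat 0.71 [339. 211. 419. 258.] [ 0.622 -0.301  0.008]
scene bell 0.63 [141. 189. 164. 221.] [ 0.483 -0.294  0.04 ]
side bell 0.86 [319. 238. 348. 278.] [ 0.462 -0.301  0.04 ]
scene [ 1.0437981  -0.14231442  0.76321201] [-0.59  0.1  -0.8 ]
side [-0.03064142 -0.66096037  0.62955518] [ 0.54  0.61 -0.58]
```

View pics/crop1.png

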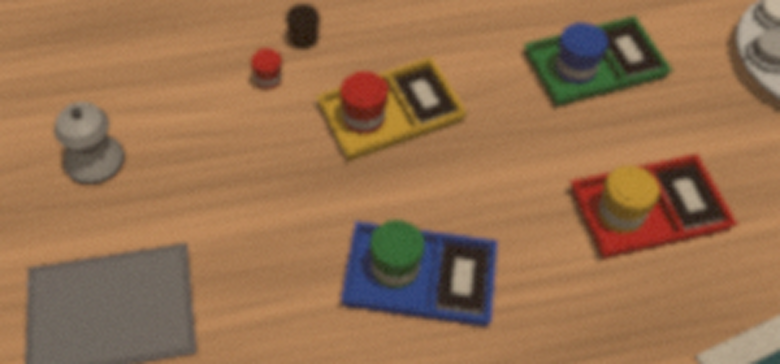

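Crop check: the big red pot in the yellow tray, at crop (363,100), is the one meant. The small red one at (266,68) and the black one at (302,25) are decoys. Next I move over the scene for a wrist view.

```bash
python3 -m pendant '[{"slide":[0,0,0],"turn":-7},{"slide":[0,0,0],"turn":-7},{"slide":[0,0,0],"turn":-6.6},{"slide":[0.024,0.040,0],"turn":0},{"slide":[0.024,0.040,0],"turn":0},{"slide":[0.024,0.040,0],"turn":0},{"slide":[0.024,0.040,0],"turn":0},{"slide":[0.024,0.040,0],"turn":0},{"slide":[0.024,0.040,0],"turn":0},{"slide":[0.024,0.040,0],"turn":0}]' 0.087 20; python3 -m pendant '[{"slide":[0.024,0.040,0],"turn":0},{"slide":[0.024,0.040,0],"turn":0},{"slide":[0.024,0.040,0],"turn":0},{"slide":[0.024,0.040,0],"turn":0},{"slide":[0.024,0.040,0],"turn":0},{"slide":[0.024,0.040,0],"turn":0},{"slide":[0,0,0],"turn":0},{"slide":[0,0,0],"turn":0}]'
python3 -c "
from h import *
t=T();print(t.round(3));im=grab_frame('wrist');save(im,'w1.png');np.save('t1',t)
C=cam('wrist',t)
for q in['pot_red','pot_blue','pot_yellow','pot_green','mat','bell']:
  for d in spot_in('wrist',q)[:3]: b=d['box'];print(q,round(d['confidence'],2),np.round(b),ray(C,[(b[0]+b[2])/2,(b[1]+b[3])/2],.04).round(3))
"
```

```text
time_s: 2.3
ee_pos: [0.3956, 0.3027, 0.4041]
orientation: [-0.001, 1.0, 0.013, 0.001]
force: [1.4, 0.5, 0.5]
width: 0.0869
time_s: 3.1
ee_pos: [0.552, 0.0504, 0.4059]
orientation: [-0.002, 1.0, 0.009, 0.004]
force: [0.0, 1.0, -0.7]
width: 0.0867
[[ 1.     0.019  0.007  0.552]
 [ 0.019 -1.     0.004  0.05 ]
 [ 0.007 -0.004 -1.     0.406]
 [ 0.     0.     0.     1.   ]]
pot_red 0.67 [294. 217. 328. 254.] [ 0.48  -0.021  0.04 ]
pot_red 0.55 [115.  88. 163. 132.] [0.63  0.187 0.04 ]
pot_red 0.54 [319. 297. 343. 307.] [ 0.383 -0.056  0.04 ]
pot_blue 0.67 [120. 228. 157. 252.] [0.469 0.201 0.04 ]
pot_yellow 0.6 [114.  88. 166. 132.] [0.631 0.186 0.04 ]
pot_green 0.85 [304.  74. 351. 121.] [ 0.649 -0.028  0.04 ]
mat 0.97 [458.  64. 510. 157.] [ 0.638 -0.208  0.04 ]
bell 0.81 [480. 212. 510. 230.] [ 0.505 -0.251  0.04 ]
bell 0.3 [115. 224. 156. 251.] [0.472 0.204 0.04 ]
```

View pics/w1.png

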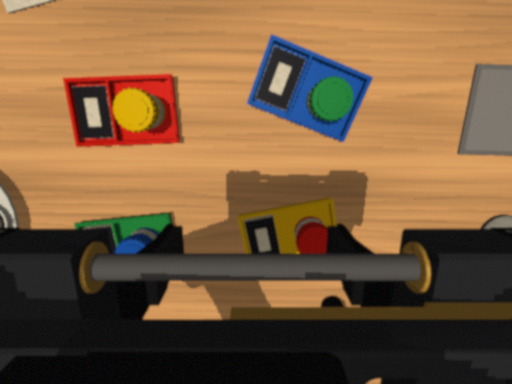

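The wrist view shows the red tray at (122,110), the blue tray at (310,88), the mat edge at (485,110), and the yellow and green trays half hidden by the gripper. I back up for those two, and I'll fit trays and lids by colour.

```bash
python3 -m pendant '[{"slide":[-0.045,0.018,0],"turn":0},{"slide":[-0.045,0.018,0],"turn":0},{"slide":[-0.045,0.018,0],"turn":0},{"slide":[0,0,0],"turn":0},{"slide":[0,0,0],"turn":0}]'
cat > fit.py <<'E'
from h import *
HUE={"red":[(0,7),(172,180)],"blue":[(105,125)],"yellow":[(19,32)],"green":[(45,85)]}
def mask(im,c):
    h=cv2.cvtColor(cv2.GaussianBlur(im,(3,3),0),cv2.COLOR_RGB2HSV); m=np.zeros(im.shape[:2],np.uint8)
    for a,b in HUE[c]: m|=cv2.inRange(h,(a,130,50),(b,255,255))
    return m
def blobs(m,lo=300):
    cs,_=cv2.findContours(m,cv2.RETR_EXTERNAL,cv2.CHAIN_APPROX_NONE); return [c for c in cs if cv2.contourArea(c)>lo]
def report(im,C):
    for c in HUE:
        for b in blobs(mask(im,c)):
            x,y,w,h=cv2.boundingRect(b); hull=cv2.convexHull(b)
            # as lid: top plane .052 ; as tray: rim plane .016
            P=np.array([ray(C,p[0],.016)[:2] for p in hull],np.float32)
            r=cv2.minAreaRect((P*1000).astype(np.float32))
            Q=np.array([ray(C,p[0],.052)[:2] for p in hull],np.float32)
            (cx,cy),rad=cv2.minEnclosingCircle((Q*1000).astype(np.float32))
            print(c,(x,y,w,h),"rect",np.round(r[0],1),np.round(r[1],1),round(r[2],1),"lid",round(cx,1),round(cy,1),round(rad,1))
E
python3 - <<'E'
from fit import *
report(cv2.imread('pics/w1.png')[:,:,::-1].copy(),cam('wrist',np.load('t1.npy')))
t=T();print(t[:3,3].round(3));im=grab_frame('wrist');save(im,'w2.png');np.save('t2',t)
report(im,cam('wrist',t))
E
```

```text
time_s: 3.95
ee_pos: [0.4127, -0.0033, 0.403]
orientation: [-0.002, 1.0, 0.016, 0.003]
force: [-0.1, 0.3, 0.7]
width: 0.0865
red (297, 222, 31, 33) rect [466.2 -28. ] [47.5 41.8] 1.3 lid 480.3 -22.8 24.6
red (64, 74, 116, 73) rect [629.4 216.4] [ 81.2 132.1] 3.2 lid 628.8 201.0 68.2
blue (114, 234, 38, 20) rect [449.7 221. ] [25.  56.2] 26.4 lid 466.2 204.3 25.5
blue (249, 36, 122, 104) rect [657.8 -10.1] [127.2  78.9] 70.2 lid 655.2 -4.1 66.3
yellow (232, 302, 280, 18) rect [ 353.  -124.6] [ 29.1 414.5] 1.3 lid 368.0 -107.7 187.1
yellow (403, 242, 29, 51) rect [ 424.7 -180.2] [83.5 36. ] 13.5 lid 443.5 -155.9 38.4
yellow (79, 242, 29, 51) rect [414.5 281.5] [36.3 83.9] 77.0 lid 434.9 258.5 38.1
yellow (237, 198, 101, 57) rect [476.7   4.8] [ 74.1 132. ] 12.6 lid 496.3 10.6 63.7
yellow (113, 89, 47, 42) rect [631.1 199.9] [48.2 56.7] 1.1 lid 630.4 185.7 25.8
green (75, 214, 96, 31) rect [472.  229.5] [ 37.2 130.9] 7.4 lid 498.7 213.7 59.1
green (310, 77, 43, 44) rect [648.6 -37.9] [49.4 50.9] 47.4 lid 646.2 -29.3 23.3
[ 0.413 -0.003  0.403]
red (329, 176, 28, 27) rect [ 399.4 -116.9] [36.1 31.4] 47.8 lid 406.9 -104.6 16.4
red (259, 109, 39, 40) rect [472.6 -28.3] [47. 47.] 2.0 lid 473.7 -25.4 21.8
red (7, 0, 121, 20) rect [595.1 213.8] [ 18.8 133.1] 1.7 lid 587.1 192.9 60.1
blue (52, 122, 50, 40) rect [448.7 222.3] [48.2 61.7] 1.8 lid 452.7 200.4 28.2
blue (273, 0, 43, 16) rect [604.8 -38.9] [14.7 46.6] 1.7 lid 598.9 -35.0 21.0
yellow (232, 302, 280, 17) rect [ 218.1 -179.6] [ 27.2 411.3] 2.0 lid 233.1 -162.4 185.5
yellow (402, 242, 30, 51) rect [ 289.4 -234. ] [83.3 35. ] 17.5 lid 307.7 -208.8 37.8
yellow (79, 242, 29, 51) rect [273.1 223.9] [35.5 83. ] 77.9 lid 293.8 201.9 37.6
yellow (193, 85, 117, 88) rect [469.6   3.4] [ 83.2 132. ] 12.6 lid 471.3 3.2 69.3
green (14, 104, 118, 73) rect [449.1 225.9] [ 79.8 132.6] 7.3 lid 452.5 204.4 67.9
```

View pics/w2.png

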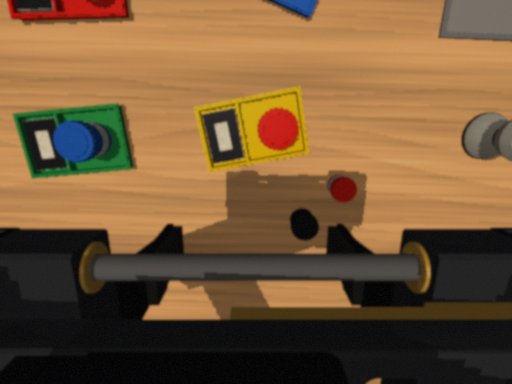

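Wrist view 2 shows the yellow tray at (252,130) with the red pot at (278,129). The green tray is at (72,140) with the blue pot at (78,142), and the bell is at (490,135). The decoys, a small red pot at (343,188) and a black one at (304,224), stay clear of the grasp. Now I locate the mat and work out the first reach.

```bash
cat > to.py <<'E'
import sys; from h import *
t=T(); p=t[:3,3]+t[:3,:3]@[0,0,robot.pinch_z]; s=sensors.observe()
print("pinch",p.round(4),"t",round(float(s["time_s"]),2),"w",round(float(s["width"]),4),"F",np.round(s["force"],1),"j",np.round(s["joint_positions"],2))
for a in sys.argv[1:]:
    q=np.array([float(v) for v in a.split(",")]); d=t[:3,:3].T@(q-p); print(a,"slide",d.round(4),"norm",round(np.linalg.norm(d),3)); p=q
E
python3 - <<'E'
from h import *
C=cam('scene')
P=[ray(C,np.array(p)/1.5625,.004) for p in[(204,391),(300,382),(305,461-15),(205,461)]]
print(np.round(P,3),np.mean(P,0).round(3))
E
python3 to.py 0.474,-0.025,0.12 0.474,-0.025,0.0435
```

```text
[[ 0.58  -0.356  0.004]
 [ 0.592 -0.212  0.004]
 [ 0.697 -0.214  0.004]
 [ 0.693 -0.353  0.004]] [ 0.64  -0.284  0.004]
pinch [ 0.4135 -0.0026  0.2392] t 4.0 w 0.0871 F [-0.5 -0.2 -0.4] j [ 0.39  0.01 -0.48 -0.   -1.08  1.21]
0.474,-0.025,0.12 slide [0.0592 0.0247 0.1195] norm 0.136
0.474,-0.025,0.0435 slide [-0.0004  0.0003  0.0765] norm 0.076
```

```bash
python3 -m pendant '[{"slide":[0.02,0.0082,0.04],"turn":0},{"slide":[0.02,0.0082,0.04],"turn":0},{"slide":[0.02,0.0082,0.04],"turn":0},{"slide":[0,0,0],"turn":0},{"slide":[0,0,0],"turn":0}]'; python3 to.py 0.474,-0.025,0.0435
python3 -c "
from h import *
im=grab_frame('side');C=cam('side');save(cv2.resize(im[130:280,150:350],None,fx=4,fy=4),'c2.png')"
```

```text
time_s: 4.5
ee_pos: [0.4839, -0.022, 0.281]
orientation: [-0.003, 1.0, 0.018, 0.007]
force: [0.7, 0.7, 0.5]
width: 0.0872
pinch [ 0.4862 -0.0211  0.1175] t 4.5 w 0.0872 F [0.7 0.7 0.5] j [ 0.29  0.28 -0.5  -0.   -0.77  1.32]
0.474,-0.025,0.0435 slide [-0.0135  0.0039  0.0738] norm 0.075
```

View pics/c2.png

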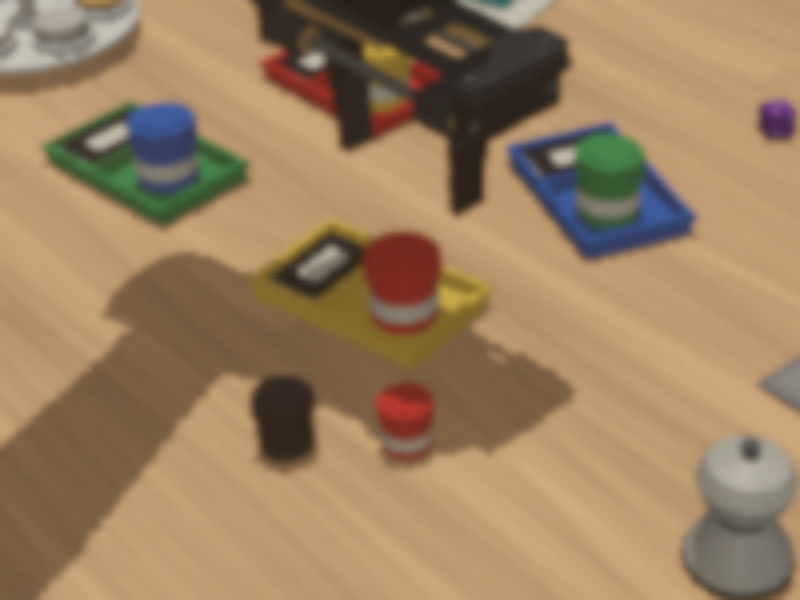

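The side crop shows the gripper jaws above and just beyond the red pot, with its lid at crop (402,265). The small red decoy at (405,420) is outside the jaws. I correct laterally, then go down.

```bash
python3 -m pendant '[{"slide":[-0.013,0.004,0.02],"turn":0},{"slide":[0,0,0],"turn":0}]'; python3 to.py 0.474,-0.025,0.0435
```

```text
time_s: 4.75
ee_pos: [0.4715, -0.0253, 0.2636]
orientation: [-0.004, 1.0, 0.019, 0.01]
force: [-0.5, -0.5, 0.1]
width: 0.0868
pinch [ 0.4748 -0.0241  0.1001] t 4.75 w 0.0868 F [-0.5 -0.5  0.1] j [ 0.29  0.29 -0.55 -0.   -0.71  1.32]
0.474,-0.025,0.0435 slide [-0.002   0.0013  0.0566] norm 0.057
```

```bash
python3 -m pendant '[{"slide":[-0.002,0.0015,0.0285],"turn":0},{"slide":[0,0,0.0285],"turn":0},{"slide":[0,0,0],"turn":0}]'; python3 to.py 0.474,-0.025,0.0435
```

```text
time_s: 5.05
ee_pos: [0.4745, -0.0244, 0.2136]
orientation: [-0.005, 1.0, 0.021, 0.02]
force: [-0.6, -0.2, 0.3]
width: 0.087
pinch [ 0.4809 -0.0225  0.0503] t 5.05 w 0.087 F [-0.6 -0.2  0.3] j [ 0.29  0.37 -0.6   0.   -0.56  1.32]
0.474,-0.025,0.0435 slide [-0.0073  0.0023  0.0065] norm 0.01
```

```bash
python3 -m pendant '[{"slide":[-0.007,0.0023,0.0065],"turn":0},{"slide":[0,0,0],"turn":0}]'; python3 to.py 0.474,-0.025,0.0435;  python3 -m pendant '[{"slide":[0,0,0],"turn":0},{"slide":[0,0,0],"turn":0},{"slide":[0,0,0],"turn":0},{"slide":[0,0,0],"turn":0},{"slide":[0,0,0],"turn":0},{"slide":[0,0,0],"turn":0}]' 0.02 20; python3 to.py 0.474,-0.025,0.0435
```

```text
time_s: 5.25
ee_pos: [0.469, -0.0262, 0.2103]
orientation: [-0.006, 0.999, 0.022, 0.023]
force: [0.6, -0.4, -0.3]
width: 0.0867
pinch [ 0.4766 -0.024   0.047 ] t 5.25 w 0.0867 F [ 0.6 -0.4 -0.3] j [ 0.29  0.37 -0.62  0.   -0.53  1.32]
0.474,-0.025,0.0435 slide [-0.0028  0.0009  0.0034] norm 0.004
time_s: 5.85
ee_pos: [0.4704, -0.0258, 0.2146]
orientation: [-0.007, 0.999, 0.023, 0.028]
force: [-0.7, -0.6, 0.3]
width: 0.0469
pinch [ 0.4794 -0.0234  0.0514] t 5.85 w 0.0469 F [-0.7 -0.6  0.3] j [ 0.29  0.36 -0.62  0.   -0.53  1.32]
0.474,-0.025,0.0435 slide [-0.0059  0.0015  0.0076] norm 0.01
```

```bash
python3 -m pendant '[{"slide":[0,0,-0.045],"turn":0},{"slide":[0,0,-0.045],"turn":0},{"slide":[0,0,0],"turn":0}]' - 30; python3 to.py 0.64,-0.284,0.16;python3 -c "
from h import *
im=grab_frame('side');save(cv2.resize(im[100:280,150:350],None,fx=3,fy=3),'c3.png')"
```

```text
time_s: 6.15
ee_pos: [0.4657, -0.0272, 0.3044]
orientation: [-0.006, 0.999, 0.023, 0.023]
force: [1.7, -1.0, -1.0]
width: 0.0452
pinch [ 0.4733 -0.0252  0.1411] t 6.15 w 0.0452 F [ 1.7 -1.  -1. ] j [ 0.29  0.21 -0.52  0.   -0.78  1.32]
0.64,-0.284,0.16 slide [ 0.1554  0.266  -0.0143] norm 0.308
```

View pics/c3.png

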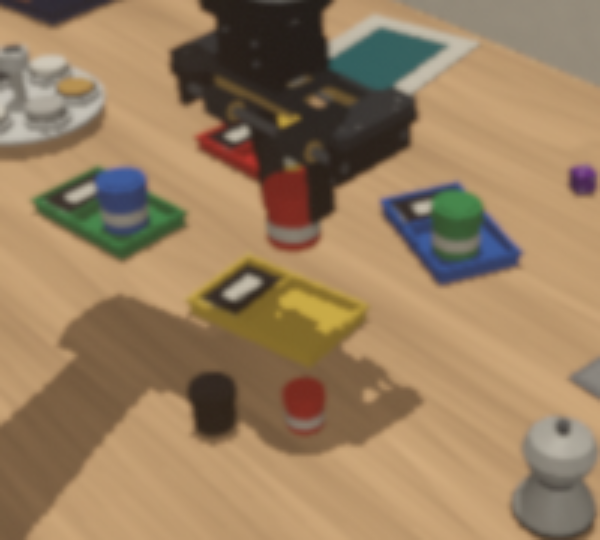

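Held: the red pot is in the jaws at crop (293,205), clear above the yellow tray. The tool leans about 2.6°, a drift worth watching. On to the mat.

```bash
python3 -m pendant '[{"slide":[0.023,0.040,-0.005],"turn":0},{"slide":[0.023,0.040,-0.003],"turn":0},{"slide":[0.023,0.040,-0.001],"turn":0},{"slide":[0.023,0.040,0],"turn":0},{"slide":[0.023,0.040,0],"turn":0},{"slide":[0.023,0.040,0],"turn":0},{"slide":[0,0,0],"turn":0}]'; python3 to.py 0.64,-0.284,0.06
```

```text
time_s: 6.9
ee_pos: [0.6159, -0.2679, 0.3008]
orientation: [-0.008, 1.0, 0.025, 0.012]
force: [-1.2, 0.8, -0.9]
width: 0.0455
pinch [ 0.6197 -0.2652  0.1374] t 6.9 w 0.0455 F [-1.2  0.8 -0.9] j [-0.17  0.54  0.   -0.02 -1.01  1.81]
0.64,-0.284,0.06 slide [0.0174 0.0209 0.0775] norm 0.082
```

```bash
python3 -m pendant '[{"slide":[0.009,0.011,0.030],"turn":0},{"slide":[0.009,0.011,0.030],"turn":0},{"slide":[0,0,0.014],"turn":0}]'; python3 to.py 0.64,-0.284,0.0515
```

```text
time_s: 7.2
ee_pos: [0.6365, -0.2895, 0.2208]
orientation: [-0.009, 1.0, 0.023, 0.01]
force: [-0.8, 0.4, -0.8]
width: 0.0452
pinch [ 0.6398 -0.2865  0.0574] t 7.2 w 0.0452 F [-0.8  0.4 -0.8] j [-0.2   0.66  0.01 -0.03 -0.9   1.83]
0.64,-0.284,0.0515 slide [ 0.0002 -0.0024  0.0059] norm 0.006
```

```bash
python3 -m pendant '[{"slide":[0,0,0.005],"turn":0},{"slide":[0,0,0.003],"turn":0}]'; python3 to.py 0.64,-0.284,0.0515
```

```text
time_s: 7.4
ee_pos: [0.6358, -0.2882, 0.2151]
orientation: [-0.009, 1.0, 0.025, 0.007]
force: [-5.2, 2.2, 20.9]
width: 0.0449
pinch [ 0.6379 -0.2854  0.0516] t 7.4 w 0.0449 F [-5.2  2.2 20.9] j [-0.2   0.67  0.   -0.02 -0.89  1.83]
0.64,-0.284,0.0515 slide [ 0.0022 -0.0013  0.0002] norm 0.003
```

Contact at the expected height. Release and go for yellow.

```bash
python3 -m pendant '[{"slide":[0,0,-0.001],"turn":0},{"slide":[0,0,0],"turn":0},{"slide":[0,0,0],"turn":0}]' 0.087 30; python3 to.py; python3 -m pendant '[{"slide":[0,0,-0.04],"turn":0},{"slide":[0,0,-0.04],"turn":0},{"slide":[0,0,0],"turn":0}]';python3 to.py 0.630,0.188,0.125;python3 -c "
from h import *
im=grab_frame('scene');save(cv2.resize(im[140:330,100:400],None,fx=2.6,fy=2.6),'c4.png')"
```

```text
time_s: 7.7
ee_pos: [0.6352, -0.2861, 0.2185]
orientation: [-0.008, 1.0, 0.026, 0.007]
force: [-0.5, 1.0, 0.8]
width: 0.0615
pinch [ 0.6375 -0.2833  0.055 ] t 7.7 w 0.0615 F [-0.5  1.   0.8] j [-0.2   0.66 -0.   -0.02 -0.9   1.83]
time_s: 8.0
ee_pos: [0.6335, -0.2863, 0.2983]
orientation: [-0.009, 1.0, 0.026, 0.004]
force: [-0.1, 0.5, 0.2]
width: 0.0831
pinch [ 0.6349 -0.2833  0.1348] t 8.0 w 0.0831 F [-0.1  0.5  0.2] j [-0.2   0.58  0.07 -0.02 -1.05  1.83]
0.630,0.188,0.125 slide [ 0.0195 -0.4707  0.0184] norm 0.471
```

View pics/c4.png

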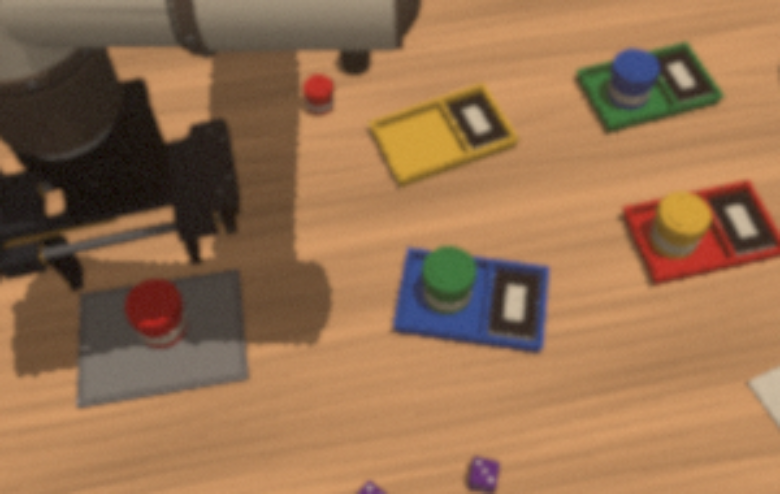

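The red pot stands on the mat at (155,312), whole. Next is yellow, at crop (682,222).

```bash
python3 -m pendant '[{"slide":[0.002,-0.047,0],"turn":0},{"slide":[0.002,-0.047,0],"turn":0},{"slide":[0.002,-0.047,0],"turn":0},{"slide":[0.002,-0.047,0],"turn":0},{"slide":[0.002,-0.047,0],"turn":0},{"slide":[0.002,-0.047,0],"turn":0},{"slide":[0.002,-0.047,0],"turn":0},{"slide":[0.002,-0.047,0],"turn":0},{"slide":[0.002,-0.047,0],"turn":0},{"slide":[0,0,0],"turn":0}]';python3 to.py 0.630,0.188,0.10
```

```text
time_s: 9.05
ee_pos: [0.6248, 0.1523, 0.289]
orientation: [-0.01, 1.0, 0.022, -0.009]
force: [0.0, -0.9, -0.2]
width: 0.0869
pinch [0.6218 0.1556 0.1255] t 9.05 w 0.0869 F [ 0.  -0.9 -0.2] j [ 0.48  0.51 -0.08 -0.03 -0.99  1.15]
0.630,0.188,0.10 slide [ 0.0101 -0.0315  0.026 ] norm 0.042
```

```bash
python3 -m pendant '[{"slide":[0.010,-0.0315,0.01],"turn":0},{"slide":[0,0,0.016],"turn":0},{"slide":[0,0,0],"turn":0}]';python3 to.py 0.630,0.188,0.0435
```

```text
time_s: 9.35
ee_pos: [0.631, 0.1871, 0.2585]
orientation: [-0.009, 1.0, 0.023, -0.013]
force: [-0.9, -1.0, -0.5]
width: 0.0872
pinch [0.6268 0.1899 0.0951] t 9.35 w 0.0872 F [-0.9 -1.  -0.5] j [ 0.53  0.57 -0.06 -0.03 -0.95  1.11]
0.630,0.188,0.0435 slide [0.0044 0.0031 0.0515] norm 0.052
```

```bash
python3 -m pendant '[{"slide":[0.004,0.002,0.026],"turn":0},{"slide":[0,0,0.026],"turn":0}]';python3 to.py 0.630,0.188,0.0425
```

```text
time_s: 9.55
ee_pos: [0.6349, 0.1859, 0.2084]
orientation: [-0.01, 1.0, 0.023, -0.01]
force: [-0.0, 0.0, 0.1]
width: 0.087
pinch [0.6317 0.1891 0.045 ] t 9.55 w 0.087 F [-0.   0.   0.1] j [ 0.52  0.63 -0.1  -0.04 -0.85  1.12]
0.630,0.188,0.0425 slide [-0.0017  0.0011  0.0025] norm 0.003
```

```bash
python3 -m pendant '[{"slide":[-0.001,0,0.002],"turn":0},{"slide":[0,0,0.001],"turn":0},{"slide":[0,0,0],"turn":0},{"slide":[0,0,0],"turn":0},{"slide":[0,0,0],"turn":0}]' 0.02 30;python3 to.py; python3 -m pendant '[{"slide":[0,0,-0.045],"turn":0},{"slide":[0,0,-0.045],"turn":0},{"slide":[0,0,0],"turn":0}]';python3 to.py 0.475,-0.0205,0.135
```

```text
time_s: 10.05
ee_pos: [0.6335, 0.1831, 0.2053]
orientation: [-0.009, 1.0, 0.022, -0.011]
force: [-0.0, 0.4, -0.6]
width: 0.0547
pinch [0.6298 0.186  0.0419] t 10.05 w 0.0547 F [-0.   0.4 -0.6] j [ 0.52  0.63 -0.11 -0.04 -0.85  1.12]
time_s: 10.35
ee_pos: [0.636, 0.1814, 0.2995]
orientation: [-0.009, 1.0, 0.022, -0.011]
force: [0.6, 0.2, 0.6]
width: 0.0307
pinch [0.6325 0.1842 0.1361] t 10.35 w 0.0307 F [0.6 0.2 0.6] j [ 0.52  0.53 -0.02 -0.03 -1.03  1.11]
0.475,-0.0205,0.135 slide [-0.1664  0.1975  0.001 ] norm 0.258
```

I lifted before the fingers had closed. Reopen and check the pot.

```bash
python3 -m pendant '[{"slide":[0,0,0],"turn":0},{"slide":[0,0,0],"turn":0},{"slide":[0,0,0],"turn":0},{"slide":[0,0,0],"turn":0}]' 0.087; python3 to.py 0.630,0.188,0.0435; python3 -c "
from h import *
for n in('scene','side'):
  im=grab_frame(n)
  if n=='side': save(cv2.resize(im[80:230,180:380],None,fx=3,fy=3),'c5.png')
  for d in spot_in(n,'pot_yellow')[:2]: print(n,d['box'],d['confidence'],box2xy(n,d['box'],.028).round(3))
"
```

```text
time_s: 10.75
ee_pos: [0.6354, 0.1812, 0.3003]
orientation: [-0.01, 1.0, 0.022, -0.01]
force: [-0.1, 0.3, -0.3]
width: 0.0554
pinch [0.632  0.1843 0.1369] t 10.75 w 0.0554 F [-0.1  0.3 -0.3] j [ 0.52  0.53 -0.02 -0.03 -1.03  1.11]
0.630,0.188,0.0435 slide [ 0.     -0.002   0.0935] norm 0.093
scene [350.5, 214.0, 373.6, 240.6] 0.81 [0.636 0.193 0.028]
side [237.3, 135.7, 251.3, 157.9] 0.57 [0.631 0.187 0.028]
```

View pics/c5.png

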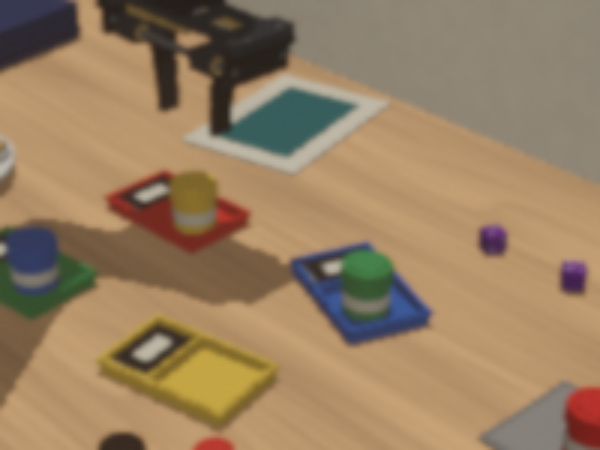

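The yellow pot is still upright and in place at crop (193,205). Retry.

```bash
python3 -m pendant '[{"slide":[0,-0.003,0.012],"turn":0},{"slide":[0,0,0],"turn":0},{"slide":[0,0,0.035],"turn":0},{"slide":[0,0,0],"turn":0}]' 0.087; python3 to.py 0.632,0.188,0.0425
```

```text
time_s: 11.35
ee_pos: [0.6341, 0.1855, 0.2506]
orientation: [-0.009, 1.0, 0.022, -0.011]
force: [-1.7, -0.8, -0.0]
width: 0.0865
pinch [0.6305 0.1885 0.0871] t 11.35 w 0.0865 F [-1.7 -0.8 -0. ] j [ 0.52  0.58 -0.07 -0.03 -0.93  1.11]
0.632,0.188,0.0425 slide [0.0024 0.0014 0.0446] norm 0.045
```

```bash
python3 -m pendant '[{"slide":[0.002,0.001,0.025],"turn":0},{"slide":[0,0,0.020],"turn":0},{"slide":[0,0,0],"turn":0}]'; python3 to.py 0.632,0.188,0.0425;  python3 -m pendant '[{"slide":[0,0,0],"turn":0},{"slide":[0,0,0],"turn":0},{"slide":[0,0,0],"turn":0},{"slide":[0,0,0],"turn":0},{"slide":[0,0,0],"turn":0},{"slide":[0,0,0],"turn":0},{"slide":[0,0,0],"turn":0},{"slide":[0,0,0],"turn":0}]' 0.02 30; python3 to.py
```

```text
time_s: 11.65
ee_pos: [0.637, 0.1862, 0.2078]
orientation: [-0.009, 1.0, 0.023, -0.008]
force: [-0.3, 0.1, -0.4]
width: 0.0869
pinch [0.6342 0.1892 0.0444] t 11.65 w 0.0869 F [-0.3  0.1 -0.4] j [ 0.52  0.63 -0.09 -0.03 -0.85  1.12]
0.632,0.188,0.0425 slide [-0.0022  0.0011  0.0019] norm 0.003
time_s: 12.45
ee_pos: [0.6389, 0.187, 0.2151]
orientation: [-0.011, 1.0, 0.024, -0.004]
force: [0.3, 0.7, -0.1]
width: 0.0452
pinch [0.6377 0.1906 0.0516] t 12.45 w 0.0452 F [ 0.3  0.7 -0.1] j [ 0.52  0.62 -0.09 -0.03 -0.85  1.12]
```

```bash
python3 -m pendant '[{"slide":[0,0,-0.045],"turn":0},{"slide":[0,0,-0.045],"turn":0},{"slide":[-0.022,0.030,0],"turn":0},{"slide":[-0.025,0.033,0],"turn":0},{"slide":[-0.025,0.033,0],"turn":0},{"slide":[-0.025,0.033,0],"turn":0},{"slide":[-0.025,0.033,0],"turn":0},{"slide":[-0.02,0.025,0],"turn":0},{"slide":[0,0,0],"turn":0}]'; python3 to.py 0.475,-0.0205,0.08
```

```text
time_s: 13.35
ee_pos: [0.5013, -0.0141, 0.3034]
orientation: [-0.01, 1.0, 0.025, -0.005]
force: [-0.6, 1.0, -0.1]
width: 0.0451
pinch [ 0.4997 -0.0108  0.1399] t 13.35 w 0.0451 F [-0.6  1.  -0.1] j [ 0.29  0.28 -0.42 -0.03 -0.87  1.35]
0.475,-0.0205,0.08 slide [-0.0246  0.0097  0.0599] norm 0.066
```

```bash
python3 -m pendant '[{"slide":[-0.025,0.008,0],"turn":0},{"slide":[0,0,0.03],"turn":0},{"slide":[0,0,0.03],"turn":0},{"slide":[0,0,0],"turn":0}]'; python3 to.py 0.475,-0.0205,0.052
```

```text
time_s: 13.75
ee_pos: [0.4767, -0.0224, 0.2445]
orientation: [-0.011, 1.0, 0.025, -0.001]
force: [-0.7, -0.1, -0.5]
width: 0.0453
pinch [ 0.4764 -0.0188  0.081 ] t 13.75 w 0.0453 F [-0.7 -0.1 -0.5] j [ 0.29  0.33 -0.54 -0.03 -0.7   1.36]
0.475,-0.0205,0.052 slide [-0.0014  0.0023  0.029 ] norm 0.029
```

```bash
python3 -m pendant '[{"slide":[-0.001,0.002,0.020],"turn":0},{"slide":[-0.002,0,0.004],"turn":0}]'; python3 to.py 0.475,-0.0205,0.052
```

```text
time_s: 13.95
ee_pos: [0.4759, -0.023, 0.2218]
orientation: [-0.011, 1.0, 0.026, 0.001]
force: [-0.2, -0.0, -1.5]
width: 0.0453
pinch [ 0.4762 -0.0194  0.0583] t 13.95 w 0.0453 F [-0.2 -0.  -1.5] j [ 0.29  0.37 -0.57 -0.04 -0.63  1.36]
0.475,-0.0205,0.052 slide [-0.0012  0.0012  0.0063] norm 0.006
```

```bash
python3 -m pendant '[{"slide":[-0.001,0.001,0.005],"turn":0},{"slide":[0,0,0.003],"turn":0}]'; python3 to.py 0.475,-0.0205,0.052
```

```text
time_s: 14.15
ee_pos: [0.4763, -0.0232, 0.2153]
orientation: [-0.011, 1.0, 0.026, 0.003]
force: [-0.2, 0.1, 0.1]
width: 0.0452
pinch [ 0.4772 -0.0195  0.0518] t 14.15 w 0.0452 F [-0.2  0.1  0.1] j [ 0.29  0.38 -0.57 -0.03 -0.61  1.36]
0.475,-0.0205,0.052 slide [-0.0022  0.0009 -0.0002] norm 0.002
```

```bash
python3 -m pendant '[{"slide":[-0.001,0,0.004],"turn":0}]'; python3 to.py; python3 -m pendant '[{"slide":[0,0,0.002],"turn":0}]'; python3 to.py
```

```text
time_s: 14.25
ee_pos: [0.4767, -0.0229, 0.2144]
orientation: [-0.011, 1.0, 0.028, 0.004]
force: [-6.7, -0.1, 37.1]
width: 0.0451
pinch [ 0.4779 -0.0194  0.051 ] t 14.25 w 0.0451 F [-6.7 -0.1 37.1] j [ 0.29  0.38 -0.57 -0.03 -0.6   1.36]
time_s: 14.35
ee_pos: [0.4768, -0.0229, 0.2146]
orientation: [-0.01, 1.0, 0.028, 0.004]
force: [-3.9, -0.7, 4.8]
width: 0.0451
pinch [ 0.4781 -0.0195  0.0512] t 14.35 w 0.0451 F [-3.9 -0.7  4.8] j [ 0.29  0.38 -0.57 -0.03 -0.6   1.36]
```

Seated on the bay floor. Release, then fetch red from the mat.

```bash
python3 -m pendant '[{"slide":[0,0,0],"turn":0},{"slide":[0,0,0],"turn":0},{"slide":[0,0,0],"turn":0},{"slide":[0,0,-0.045],"turn":0},{"slide":[0,0,-0.045],"turn":0},{"slide":[0.022,0.036,0],"turn":0},{"slide":[0.026,0.042,0],"turn":0},{"slide":[0.026,0.042,0],"turn":0},{"slide":[0.026,0.042,0],"turn":0},{"slide":[0.026,0.042,0],"turn":0}]' 0.087; python3 -m pendant '[{"slide":[0,0,0],"turn":0}]'; python3 to.py 0.638,-0.283,0.10
```

```text
time_s: 15.35
ee_pos: [0.6176, -0.2206, 0.3108]
orientation: [-0.01, 0.999, 0.034, 0.009]
force: [0.6, 0.2, -0.3]
width: 0.0869
time_s: 15.45
ee_pos: [0.6199, -0.2249, 0.3091]
orientation: [-0.009, 0.999, 0.032, 0.009]
force: [-0.6, 0.0, 1.0]
width: 0.0872
pinch [ 0.6229 -0.2217  0.1457] t 15.45 w 0.0872 F [-0.6  0.   1. ] j [-0.11  0.51 -0.02 -0.03 -1.02  1.76]
0.638,-0.283,0.10 slide [0.0103 0.063  0.0448] norm 0.078
```

```bash
python3 -m pendant '[{"slide":[0.005,0.031,0],"turn":0},{"slide":[0.005,0.031,0.01],"turn":0},{"slide":[0,0,0.035],"turn":0},{"slide":[0,0,0],"turn":0}]'; python3 to.py 0.638,-0.283,0.0425; python3 -c "
from h import *
for n in('scene','side'):
  im=grab_frame(n)
  if n=='side': save(cv2.resize(im[120:300,200:440],None,fx=3,fy=3),'c6.png')
  for q in ('pot_red','pot_yellow'):
    for d in spot_in(n,q)[:1]: print(n,q,np.round(d['box']),d['confidence'],box2xy(n,d['box'],.028).round(3))
"
```

```text
time_s: 15.85
ee_pos: [0.6352, -0.2879, 0.26]
orientation: [-0.01, 0.999, 0.031, 0.009]
force: [-0.5, 0.4, -0.7]
width: 0.087
pinch [ 0.638  -0.2846  0.0966] t 15.85 w 0.087 F [-0.5  0.4 -0.7] j [-0.2   0.62  0.04 -0.03 -0.98  1.85]
0.638,-0.283,0.0425 slide [-0.0009 -0.0005  0.0541] norm 0.054
scene pot_red [148. 249. 170. 272.] 0.92 [ 0.633 -0.286  0.028]
scene pot_yellow [253. 176. 270. 201.] 0.91 [ 0.475 -0.018  0.028]
side pot_red [366. 209. 391. 237.] 0.96 [ 0.631 -0.289  0.028]
side pot_yellow [235. 188. 256. 215.] 0.87 [ 0.462 -0.024  0.028]
```

View pics/c6.png

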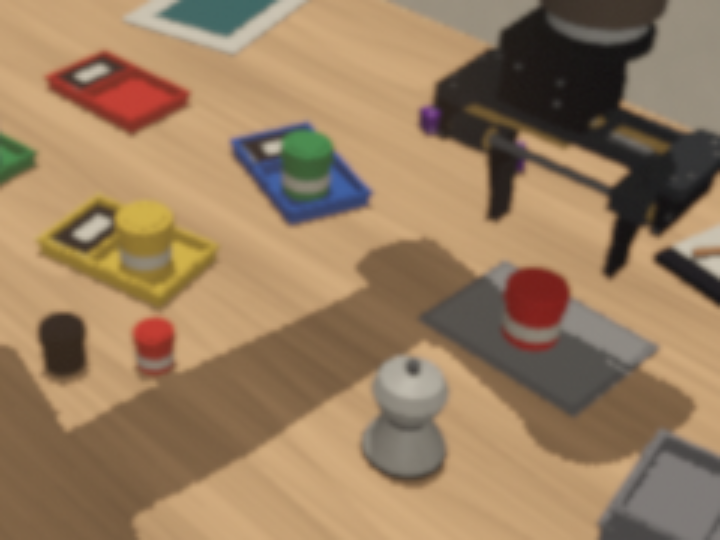

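The yellow pot stands upright in the yellow bay at crop (146,240), and red is on the mat at (535,308) under the open jaws. Descend and grip.

```bash
python3 -m pendant '[{"slide":[-0.001,0,0.027],"turn":0},{"slide":[-0.001,0,0.026],"turn":0},{"slide":[0,0,0.001],"turn":0}]'; python3 to.py 0.636,-0.284,0.0425;  python3 -m pendant '[{"slide":[-0.001,0,0.001],"turn":0},{"slide":[0,0,0.001],"turn":0},{"slide":[0,0,0],"turn":0},{"slide":[0,0,0],"turn":0},{"slide":[0,0,0],"turn":0},{"slide":[0,0,0],"turn":0},{"slide":[0,0,0],"turn":0}]' 0.02 30; python3 to.py
```

```text
time_s: 16.45
ee_pos: [0.6388, -0.2854, 0.2196]
orientation: [-0.006, 0.999, 0.034, 0.021]
force: [-0.8, -0.1, -0.6]
width: 0.0873
pinch [ 0.6456 -0.2833  0.0563] t 16.45 w 0.0873 F [-0.8 -0.1 -0.6] j [-0.19  0.66 -0.   -0.03 -0.87  1.85]
0.636,-0.284,0.0425 slide [-0.0102  0.0001  0.0133] norm 0.017
time_s: 17.15
ee_pos: [0.6397, -0.2853, 0.2253]
orientation: [-0.004, 0.999, 0.036, 0.026]
force: [-0.4, -0.8, -0.8]
width: 0.0403
pinch [ 0.6482 -0.2838  0.062 ] t 17.15 w 0.0403 F [-0.4 -0.8 -0.8] j [-0.19  0.65  0.   -0.03 -0.87  1.85]
```

That missed the intended depth: the pinch is 14 mm high and 10 mm forward. Reopen, rise and look.

```bash
python3 -m pendant '[{"slide":[0,0,0],"turn":0},{"slide":[0,0,0],"turn":0},{"slide":[0,0,0],"turn":0},{"slide":[0,0,0],"turn":0},{"slide":[0,0,-0.04],"turn":0},{"slide":[0,0,0],"turn":0}]' 0.087; python3 -c "
from h import *
for n in('scene','side'):
  im=grab_frame(n)
  if n=='side': save(cv2.resize(im[160:300,280:440],None,fx=3,fy=3),'c7.png')
  for q in ('pot_red',):
    for d in spot_in(n,q)[:1]: print(n,q,np.round(d['box']),d['confidence'],box2xy(n,d['box'],.028).round(3))
";python3 to.py 0.636,-0.284,0.0425;
```

```text
time_s: 17.75
ee_pos: [0.6378, -0.2859, 0.2651]
orientation: [-0.004, 0.999, 0.036, 0.025]
force: [2.0, 0.2, 0.8]
width: 0.0804
scene pot_red [145. 248. 172. 275.] 0.56 [ 0.635 -0.288  0.028]
side pot_red [366. 208. 390. 236.] 0.87 [ 0.633 -0.287  0.028]
pinch [ 0.6417 -0.2827  0.0945] t 17.95 w 0.0863 F [-0.2 -0.1 -0.2] j [-0.19  0.62  0.02 -0.03 -0.94  1.85]
0.636,-0.284,0.0425 slide [-0.0077  0.0016  0.0517] norm 0.052
```

View pics/c7.png

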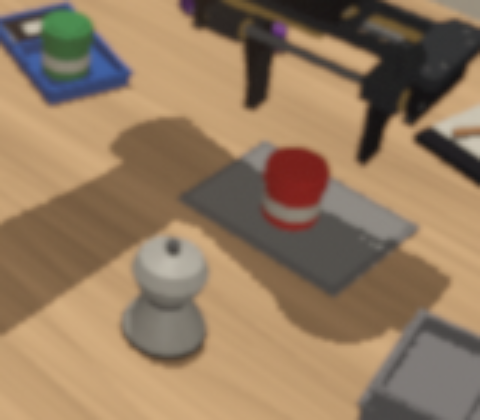

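Red is still upright on the mat at crop (295,190). Retry in checked steps.

```bash
python3 -m pendant '[{"slide":[-0.008,0.002,0.025],"turn":0},{"slide":[-0.003,0,0.015],"turn":0}]'; python3 to.py 0.636,-0.284,0.0425
```

```text
time_s: 18.15
ee_pos: [0.6269, -0.2873, 0.218]
orientation: [-0.006, 0.999, 0.035, 0.021]
force: [0.2, 0.6, -0.2]
width: 0.0871
pinch [ 0.6337 -0.2852  0.0547] t 18.15 w 0.0871 F [ 0.2  0.6 -0.2] j [-0.2   0.65 -0.03 -0.03 -0.85  1.86]
0.636,-0.284,0.0425 slide [ 0.0019 -0.0009  0.0123] norm 0.012
```

```bash
python3 -m pendant '[{"slide":[0.001,-0.001,0.013],"turn":0},{"slide":[0,0,0.002],"turn":0}]'; python3 to.py 0.636,-0.284,0.0425
```

```text
time_s: 18.35
ee_pos: [0.6274, -0.2858, 0.199]
orientation: [-0.007, 0.999, 0.035, 0.018]
force: [-0.7, 0.2, -0.2]
width: 0.087
pinch [ 0.6333 -0.2834  0.0356] t 18.35 w 0.087 F [-0.7  0.2 -0.2] j [-0.2   0.67 -0.04 -0.03 -0.82  1.86]
0.636,-0.284,0.0425 slide [ 0.0029  0.0007 -0.0068] norm 0.007
```

```bash
python3 -m pendant '[{"slide":[0.002,0,-0.004],"turn":0},{"slide":[0,0,0],"turn":0},{"slide":[0,0,0],"turn":0},{"slide":[0,0,0],"turn":0},{"slide":[0,0,0],"turn":0}]' 0.02 30; python3 to.py;  python3 -m pendant '[{"slide":[0,0,0],"turn":0},{"slide":[0,0,0],"turn":0},{"slide":[0,0,0],"turn":0}]'; python3 to.py
```

```text
time_s: 18.85
ee_pos: [0.6309, -0.2857, 0.205]
orientation: [-0.006, 0.999, 0.035, 0.02]
force: [-0.8, -0.5, -0.8]
width: 0.0552
pinch [ 0.6372 -0.2836  0.0416] t 18.85 w 0.0552 F [-0.8 -0.5 -0.8] j [-0.2   0.67 -0.03 -0.03 -0.84  1.86]
time_s: 19.15
ee_pos: [0.6308, -0.2857, 0.2055]
orientation: [-0.006, 0.999, 0.035, 0.02]
force: [-0.2, -0.5, -0.4]
width: 0.045
pinch [ 0.6372 -0.2836  0.0421] t 19.15 w 0.045 F [-0.2 -0.5 -0.4] j [-0.2   0.67 -0.03 -0.03 -0.84  1.86]
```

Gripped at z 0.042. Lift and carry to the red bay (0.631, 0.192).

```bash
python3 -m pendant '[{"slide":[0,0,-0.045],"turn":0},{"slide":[0,0,-0.045],"turn":0},{"slide":[0.002,-0.045,0],"turn":0},{"slide":[0.002,-0.047,0],"turn":0},{"slide":[0.002,-0.047,0],"turn":0},{"slide":[0.002,-0.047,0],"turn":0},{"slide":[0.002,-0.047,0],"turn":0},{"slide":[0.002,-0.047,0],"turn":0},{"slide":[0.002,-0.047,0],"turn":0},{"slide":[0.002,-0.047,0],"turn":0}]';python3 -m pendant '[{"slide":[0.001,-0.03,0],"turn":0},{"slide":[0,0,0],"turn":0}]'; python3 to.py 0.631,0.192,0.08
```

```text
time_s: 20.15
ee_pos: [0.617, 0.0934, 0.302]
orientation: [-0.007, 0.999, 0.029, 0.019]
force: [0.9, 0.7, -0.0]
width: 0.0448
time_s: 20.35
ee_pos: [0.6155, 0.1304, 0.3025]
orientation: [-0.007, 0.999, 0.032, 0.019]
force: [0.1, 0.4, 0.1]
width: 0.045
pinch [0.6218 0.1329 0.1391] t 20.35 w 0.045 F [0.1 0.4 0.1] j [ 0.47  0.47 -0.13  0.   -0.93  1.17]
0.631,0.192,0.08 slide [ 0.0107 -0.0576  0.0603] norm 0.084
```

```bash
python3 -m pendant '[{"slide":[0.006,-0.030,0],"turn":0},{"slide":[0.004,-0.027,0],"turn":0},{"slide":[0,0,0.03],"turn":0},{"slide":[0,0,0.025],"turn":0},{"slide":[0,0,0],"turn":0}]'; python3 to.py 0.631,0.192,0.043
```

```text
time_s: 20.85
ee_pos: [0.6237, 0.1901, 0.2478]
orientation: [-0.007, 0.999, 0.033, 0.02]
force: [-0.5, -0.5, -0.7]
width: 0.0453
pinch [0.6301 0.1928 0.0844] t 20.85 w 0.0453 F [-0.5 -0.5 -0.7] j [ 0.54  0.56 -0.13  0.01 -0.84  1.09]
0.631,0.192,0.043 slide [-0.0008  0.0014  0.0414] norm 0.041
```

```bash
python3 -m pendant '[{"slide":[0,0.001,0.025],"turn":0},{"slide":[-0.001,0,0.008],"turn":0},{"slide":[0,0,0],"turn":0}]'; python3 to.py 0.631,0.192,0.042
```

```text
time_s: 21.15
ee_pos: [0.6252, 0.188, 0.2166]
orientation: [-0.007, 0.999, 0.032, 0.021]
force: [-0.9, -0.2, 0.1]
width: 0.0449
pinch [0.632  0.1907 0.0532] t 21.15 w 0.0449 F [-0.9 -0.2  0.1] j [ 0.54  0.6  -0.15  0.01 -0.78  1.09]
0.631,0.192,0.042 slide [-0.0014 -0.0012  0.0112] norm 0.011
```

```bash
python3 -m pendant '[{"slide":[0,-0.001,0.007],"turn":0},{"slide":[0,0,0.002],"turn":0}]'; python3 to.py 0.631,0.192,0.042; python3 -m pendant '[{"slide":[0,0,0.002],"turn":0}]'; python3 to.py
```

```text
time_s: 21.35
ee_pos: [0.6264, 0.1889, 0.2099]
orientation: [-0.008, 0.999, 0.032, 0.023]
force: [-0.6, -0.1, -1.0]
width: 0.0453
pinch [0.6337 0.1918 0.0466] t 21.35 w 0.0453 F [-0.6 -0.1 -1. ] j [ 0.54  0.61 -0.16  0.01 -0.76  1.08]
0.631,0.192,0.042 slide [-0.0029 -0.0003  0.0044] norm 0.005
time_s: 21.45
ee_pos: [0.6268, 0.189, 0.2088]
orientation: [-0.009, 0.999, 0.032, 0.024]
force: [-1.0, 0.7, -0.9]
width: 0.0446
pinch [0.6345 0.1921 0.0456] t 21.45 w 0.0446 F [-1.   0.7 -0.9] j [ 0.54  0.61 -0.16  0.01 -0.76  1.08]
```

```bash
python3 -m pendant '[{"slide":[-0.002,0,0.0035],"turn":0}]'; python3 to.py; python3 -m pendant '[{"slide":[0,0,0.001],"turn":0}]'; python3 to.py
```

```text
time_s: 21.55
ee_pos: [0.6253, 0.1891, 0.206]
orientation: [-0.009, 0.999, 0.032, 0.025]
force: [0.1, -0.0, -1.2]
width: 0.0449
pinch [0.6333 0.1923 0.0427] t 21.55 w 0.0449 F [ 0.1 -0.  -1.2] j [ 0.54  0.61 -0.16  0.01 -0.75  1.08]
time_s: 21.65
ee_pos: [0.6253, 0.1892, 0.2054]
orientation: [-0.009, 0.999, 0.032, 0.025]
force: [-1.4, -0.6, 2.6]
width: 0.0451
pinch [0.6334 0.1923 0.0422] t 21.65 w 0.0451 F [-1.4 -0.6  2.6] j [ 0.54  0.61 -0.16  0.01 -0.74  1.08]
```

Touching down. Release, lift, move towards green.

```bash
python3 -m pendant '[{"slide":[0,0,0],"turn":0},{"slide":[0,0,0],"turn":0},{"slide":[0,0,0],"turn":0},{"slide":[0,0,-0.045],"turn":0},{"slide":[0,0,-0.045],"turn":0},{"slide":[0,0.042,0],"turn":0},{"slide":[0,0.045,0],"turn":0},{"slide":[0,0.045,0],"turn":0},{"slide":[0,0.045,0],"turn":0},{"slide":[0,0,0],"turn":0}]' 0.087; python3 to.py 0.646,-0.029,0.09
```

```text
time_s: 22.65
ee_pos: [0.6338, 0.0078, 0.2978]
orientation: [-0.009, 0.999, 0.035, 0.027]
force: [-0.1, -0.3, -0.9]
width: 0.0871
pinch [0.6427 0.011  0.1345] t 22.65 w 0.0871 F [-0.1 -0.3 -0.9] j [ 0.27  0.48 -0.13 -0.01 -0.91  1.38]
0.646,-0.029,0.09 slide [-0.002   0.0408  0.0439] norm 0.06
```

```bash
python3 -m pendant '[{"slide":[-0.001,0.040,0],"turn":0},{"slide":[-0.001,0,0.025],"turn":0},{"slide":[0,0,0.015],"turn":0},{"slide":[0,0,0],"turn":0}]'; python3 to.py 0.647,-0.030,0.042; python3 -c "
from h import *
for n in('scene','side'):
  im=grab_frame(n)
  for q in ('pot_red','pot_green'):
    for d in spot_in(n,q)[:1]: print(n,q,np.round(d['box']),d['confidence'],box2xy(n,d['box'],.028).round(3))
"; python3 to.py 0.647,-0.030,0.042
```

```text
time_s: 23.05
ee_pos: [0.6375, -0.0337, 0.2576]
orientation: [-0.009, 0.999, 0.034, 0.03]
force: [-0.4, -1.1, -0.1]
width: 0.087
pinch [ 0.6471 -0.0304  0.0944] t 23.05 w 0.087 F [-0.4 -1.1 -0.1] j [ 0.2   0.53 -0.15 -0.01 -0.83  1.45]
0.647,-0.030,0.042 slide [-0.0032  0.0004  0.0523] norm 0.052
scene pot_red [230. 152. 240. 168.] 0.77 [ 0.364 -0.069  0.028]
scene pot_green [262. 233. 283. 257.] 0.61 [ 0.643 -0.026  0.028]
side pot_red [213. 225. 229. 244.] 0.87 [ 0.345 -0.081  0.028]
side pot_green [293. 163. 306. 186.] 0.71 [ 0.643 -0.031  0.028]
pinch [ 0.6488 -0.0297  0.0975] t 23.35 w 0.0873 F [-0.2  0.8  0.1] j [ 0.2   0.52 -0.15 -0.01 -0.83  1.45]
0.647,-0.030,0.042 slide [-0.0055  0.0011  0.0552] norm 0.055
```

```bash
python3 -m pendant '[{"slide":[-0.004,0.001,0.028],"turn":0},{"slide":[-0.002,0,0.016],"turn":0}]'; python3 to.py 0.647,-0.030,0.042
```

```text
time_s: 23.55
ee_pos: [0.6368, -0.0326, 0.2201]
orientation: [-0.01, 0.999, 0.036, 0.038]
force: [-0.4, -0.8, 0.5]
width: 0.0867
pinch [ 0.649  -0.029   0.0571] t 23.55 w 0.0867 F [-0.4 -0.8  0.5] j [ 0.2   0.57 -0.19 -0.01 -0.73  1.45]
0.647,-0.030,0.042 slide [-0.0032  0.0011  0.0148] norm 0.015
```

```bash
python3 -m pendant '[{"slide":[-0.003,0.001,0.014],"turn":0},{"slide":[0,0,0.001],"turn":0}]'; python3 to.py 0.647,-0.030,0.042
```

```text
time_s: 23.75
ee_pos: [0.6347, -0.0328, 0.2039]
orientation: [-0.01, 0.999, 0.036, 0.037]
force: [0.2, 0.3, 0.1]
width: 0.0868
pinch [ 0.6466 -0.0292  0.0408] t 23.75 w 0.0868 F [0.2 0.3 0.1] j [ 0.2   0.59 -0.21 -0.01 -0.7   1.45]
0.647,-0.030,0.042 slide [ 0.0004  0.0008 -0.0011] norm 0.001
```

```bash
python3 -m pendant '[{"slide":[0,0,0],"turn":0},{"slide":[0,0,0],"turn":0},{"slide":[0,0,0],"turn":0},{"slide":[0,0,0],"turn":0},{"slide":[0,0,0],"turn":0},{"slide":[0,0,0],"turn":0},{"slide":[0,0,0],"turn":0},{"slide":[0,0,0],"turn":0}]' 0.02 30; python3 to.py 0.64,-0.284,0.14
```

```text
time_s: 24.55
ee_pos: [0.6364, -0.0322, 0.2086]
orientation: [-0.01, 0.998, 0.037, 0.041]
force: [-0.2, 0.2, -0.1]
width: 0.0454
pinch [ 0.6496 -0.0284  0.0456] t 24.55 w 0.0454 F [-0.2  0.2 -0.1] j [ 0.2   0.58 -0.21 -0.01 -0.7   1.45]
0.64,-0.284,0.14 slide [-0.0203  0.2525 -0.1007] norm 0.273
```

```bash
python3 -m pendant '[{"slide":[0,0,-0.045],"turn":0},{"slide":[0,0,-0.045],"turn":0},{"slide":[-0.002,0.042,0],"turn":0},{"slide":[-0.002,0.044,0],"turn":0},{"slide":[-0.002,0.044,0],"turn":0},{"slide":[-0.002,0.044,0],"turn":0},{"slide":[-0.002,0.044,0],"turn":0},{"slide":[0,0.02,0],"turn":0},{"slide":[0,0,0],"turn":0}]'; python3 to.py 0.64,-0.284,0.065
```

```text
time_s: 25.45
ee_pos: [0.6372, -0.2793, 0.2943]
orientation: [-0.01, 0.998, 0.039, 0.039]
force: [-0.9, 0.7, -1.4]
width: 0.045
pinch [ 0.6497 -0.2757  0.1313] t 25.45 w 0.045 F [-0.9  0.7 -1.4] j [-0.19  0.58  0.05 -0.04 -0.98  1.86]
0.64,-0.284,0.065 slide [-0.0154  0.0086  0.0652] norm 0.068
```

```bash
python3 -m pendant '[{"slide":[-0.005,0.006,0.025],"turn":0},{"slide":[-0.005,0.001,0.025],"turn":0},{"slide":[-0.002,0,0.008],"turn":0},{"slide":[0,0,0],"turn":0}]'; python3 to.py 0.643,-0.284,0.0456
```

```text
time_s: 25.85
ee_pos: [0.6298, -0.285, 0.2337]
orientation: [-0.01, 0.998, 0.039, 0.039]
force: [-0.6, 0.5, -1.5]
width: 0.0451
pinch [ 0.6423 -0.2812  0.0707] t 25.85 w 0.0451 F [-0.6  0.5 -1.5] j [-0.2   0.63 -0.01 -0.05 -0.86  1.88]
0.643,-0.284,0.0456 slide [-0.0015  0.0033  0.0251] norm 0.025
```

```bash
python3 -m pendant '[{"slide":[-0.001,0.003,0.014],"turn":0},{"slide":[0,0,0.003],"turn":0}]'; python3 to.py 0.643,-0.284,0.0456; python3 -m pendant '[{"slide":[0,0,0.003],"turn":0}]'; python3 to.py 0.643,-0.284,0.0456
```

```text
time_s: 26.05
ee_pos: [0.6314, -0.2866, 0.2175]
orientation: [-0.01, 0.998, 0.04, 0.04]
force: [-0.8, 0.1, -0.9]
width: 0.0451
pinch [ 0.6443 -0.2829  0.0546] t 26.05 w 0.0451 F [-0.8  0.1 -0.9] j [-0.2   0.65 -0.02 -0.05 -0.83  1.88]
0.643,-0.284,0.0456 slide [-0.0021  0.0011  0.0088] norm 0.009
time_s: 26.15
ee_pos: [0.6322, -0.2863, 0.2151]
orientation: [-0.009, 0.998, 0.04, 0.041]
force: [0.5, -1.1, -1.8]
width: 0.0449
pinch [ 0.6454 -0.2828  0.0522] t 26.15 w 0.0449 F [ 0.5 -1.1 -1.8] j [-0.2   0.65 -0.02 -0.05 -0.82  1.88]
0.643,-0.284,0.0456 slide [-0.003   0.0011  0.0064] norm 0.007
```

```bash
python3 -m pendant '[{"slide":[-0.002,0,0.004],"turn":0}]'; python3 to.py; python3 -m pendant '[{"slide":[-0.001,0,0.0025],"turn":0}]'; python3 to.py 0.643,-0.284,0.0456
```

```text
time_s: 26.25
ee_pos: [0.631, -0.2862, 0.2113]
orientation: [-0.009, 0.998, 0.04, 0.041]
force: [0.2, 0.3, -0.8]
width: 0.045
pinch [ 0.6443 -0.2828  0.0484] t 26.25 w 0.045 F [ 0.2  0.3 -0.8] j [-0.2   0.66 -0.03 -0.05 -0.81  1.89]
time_s: 26.35
ee_pos: [0.6301, -0.2862, 0.2087]
orientation: [-0.009, 0.998, 0.04, 0.042]
force: [-0.9, -0.3, -1.0]
width: 0.0448
pinch [ 0.6436 -0.2827  0.0458] t 26.35 w 0.0448 F [-0.9 -0.3 -1. ] j [-0.2   0.66 -0.03 -0.05 -0.8   1.89]
0.643,-0.284,0.0456 slide [-0.0007  0.0012  0.0001] norm 0.001
```

```bash
python3 -m pendant '[{"slide":[0,0,0.002],"turn":0}]'; python3 to.py;python3 -m pendant '[{"slide":[0,0,0.001],"turn":0}]'; python3 to.py
```

```text
time_s: 26.45
ee_pos: [0.6305, -0.2861, 0.2085]
orientation: [-0.009, 0.998, 0.041, 0.042]
force: [-3.9, 1.7, 12.6]
width: 0.0451
pinch [ 0.644  -0.2828  0.0456] t 26.45 w 0.0451 F [-3.9  1.7 12.6] j [-0.2   0.66 -0.03 -0.05 -0.8   1.89]
time_s: 26.55
ee_pos: [0.6306, -0.2862, 0.2087]
orientation: [-0.008, 0.998, 0.041, 0.042]
force: [-0.8, 0.8, 1.0]
width: 0.0454
pinch [ 0.6444 -0.2829  0.0458] t 26.55 w 0.0454 F [-0.8  0.8  1. ] j [-0.2   0.66 -0.03 -0.05 -0.8   1.89]
```

```bash
python3 -m pendant '[{"slide":[0,0,0],"turn":0},{"slide":[0,0,0],"turn":0},{"slide":[0,0,0],"turn":0},{"slide":[0,0,-0.045],"turn":0},{"slide":[0,0,-0.048],"turn":0},{"slide":[-0.014,-0.044,0],"turn":0},{"slide":[-0.014,-0.047,0],"turn":0},{"slide":[-0.014,-0.047,0],"turn":0},{"slide":[-0.014,-0.047,0],"turn":0},{"slide":[-0.014,-0.047,0],"turn":0}]' 0.087; python3 -m pendant '[{"slide":[-0.014,-0.047,0],"turn":0},{"slide":[-0.014,-0.047,0],"turn":0},{"slide":[-0.014,-0.047,0],"turn":0},{"slide":[-0.014,-0.047,0],"turn":0},{"slide":[0,0,0],"turn":0}]'; python3 to.py 0.457,0.205,0.1
```

```text
time_s: 27.55
ee_pos: [0.5349, -0.0621, 0.301]
orientation: [-0.008, 0.998, 0.036, 0.046]
force: [0.9, 0.4, 0.5]
width: 0.0868
time_s: 28.05
ee_pos: [0.4618, 0.1291, 0.2998]
orientation: [-0.009, 0.998, 0.04, 0.049]
force: [0.3, -0.1, 0.1]
width: 0.0869
pinch [0.4778 0.1327 0.1371] t 28.05 w 0.0869 F [ 0.3 -0.1  0.1] j [ 0.62  0.23 -0.54  0.06 -0.71  0.98]
0.457,0.205,0.1 slide [-0.0187 -0.0732  0.0364] norm 0.084
```

```bash
python3 -m pendant '[{"slide":[-0.012,-0.037,0],"turn":0},{"slide":[-0.010,-0.037,0.01],"turn":0},{"slide":[-0.002,0,0.02],"turn":0},{"slide":[0,0,0],"turn":0}]'; python3 -c "
from h import *
for n in('scene','side'):
  im=grab_frame(n)
  if n=='scene': save(cv2.resize(im[140:300,100:420],None,fx=2.4,fy=2.4),'c8.png')
  for q in ('pot_green','pot_red','pot_blue'):
    for d in spot_in(n,q)[:1]: print(n,q,np.round(d['box']),d['confidence'],box2xy(n,d['box'],.028).round(3))
";python3 to.py 0.457,0.205,0.042
```

```text
time_s: 28.45
ee_pos: [0.4343, 0.2055, 0.2695]
orientation: [-0.011, 0.998, 0.041, 0.051]
force: [-0.1, -1.4, -0.7]
width: 0.0872
scene pot_green [149. 249. 173. 276.] 0.59 [ 0.64  -0.282  0.028]
scene pot_red [253. 234. 314. 276.] 0.7 [ 0.673 -0.008  0.028]
scene pot_blue [334. 159. 352. 182.] 0.92 [0.455 0.208 0.028]
side pot_green [369. 206. 390. 236.] 0.9 [ 0.639 -0.286  0.028]
side pot_red [235. 137. 252. 157.] 0.77 [0.627 0.188 0.028]
side pot_blue [184. 155. 198. 180.] 0.68 [0.451 0.197 0.028]
pinch [0.453  0.21   0.1095] t 28.85 w 0.0867 F [-0.1 -0.2  0.4] j [ 0.79  0.27 -0.58  0.1  -0.62  0.78]
0.457,0.205,0.042 slide [-0.0038  0.0067  0.0674] norm 0.068
```

View pics/c8.png

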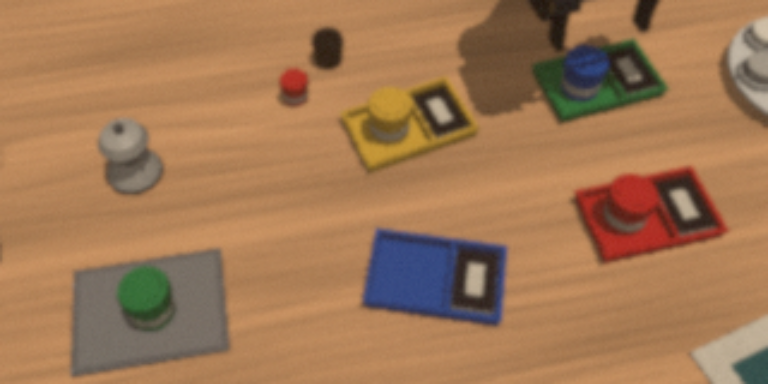

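All good so far: yellow is in the yellow bay (390,112), red in the red bay (632,200), green on the mat (146,295), and the blue bay is empty. Descend on blue (585,72).

```bash
python3 -m pendant '[{"slide":[-0.002,0.005,0.030],"turn":0},{"slide":[-0.003,0.002,0.020],"turn":0}]'; python3 to.py 0.456,0.204,0.042
```

```text
time_s: 29.05
ee_pos: [0.4383, 0.1999, 0.2244]
orientation: [-0.016, 0.997, 0.039, 0.058]
force: [-0.5, 0.3, -0.8]
width: 0.0868
pinch [0.4571 0.2059 0.0621] t 29.05 w 0.0868 F [-0.5  0.3 -0.8] j [ 0.78  0.35 -0.65  0.12 -0.47  0.77]
0.456,0.204,0.042 slide [-0.0036  0.0024  0.0197] norm 0.02
```

```bash
python3 -m pendant '[{"slide":[-0.003,0.002,0.015],"turn":0},{"slide":[-0.001,0,0.002],"turn":0}]'; python3 to.py 0.456,0.204,0.042
```

```text
time_s: 29.25
ee_pos: [0.4363, 0.197, 0.2052]
orientation: [-0.015, 0.998, 0.039, 0.057]
force: [-0.6, 0.8, -0.1]
width: 0.087
pinch [0.4548 0.2026 0.0428] t 29.25 w 0.087 F [-0.6  0.8 -0.1] j [ 0.78  0.38 -0.68  0.14 -0.41  0.75]
0.456,0.204,0.042 slide [ 0.0012 -0.0013  0.001 ] norm 0.002
```

```bash
python3 -m pendant '[{"slide":[0,0,0],"turn":0},{"slide":[0,0,0],"turn":0},{"slide":[0,0,0],"turn":0},{"slide":[0,0,0],"turn":0},{"slide":[0,0,0],"turn":0},{"slide":[0,0,0],"turn":0},{"slide":[0,0,0],"turn":0},{"slide":[0,0,0],"turn":0}]' 0.02 30; python3 to.py 0.6495,-0.033,0.13
```

```text
time_s: 30.05
ee_pos: [0.4376, 0.1979, 0.2087]
orientation: [-0.017, 0.997, 0.039, 0.06]
force: [0.5, 0.1, -0.6]
width: 0.0452
pinch [0.4569 0.2043 0.0465] t 30.05 w 0.0452 F [ 0.5  0.1 -0.6] j [ 0.78  0.38 -0.67  0.14 -0.42  0.75]
0.6495,-0.033,0.13 slide [ 0.183   0.2492 -0.0694] norm 0.317
```

```bash
python3 -m pendant '[{"slide":[0,0,-0.045],"turn":0},{"slide":[0,0,-0.048],"turn":0},{"slide":[0.026,0.036,0.001],"turn":0},{"slide":[0.028,0.038,0.001],"turn":0},{"slide":[0.028,0.038,0.001],"turn":0},{"slide":[0.028,0.038,0.001],"turn":0},{"slide":[0.028,0.038,0.001],"turn":0},{"slide":[0.028,0.034,0],"turn":0},{"slide":[0,0,0],"turn":0}]'; python3 to.py 0.6495,-0.033,0.07
```

```text
time_s: 30.95
ee_pos: [0.6163, -0.0186, 0.3123]
orientation: [-0.015, 0.997, 0.044, 0.059]
force: [-0.9, 0.4, -1.1]
width: 0.045
pinch [ 0.6355 -0.0127  0.1501] t 30.95 w 0.045 F [-0.9  0.4 -1.1] j [ 0.23  0.43 -0.17 -0.01 -0.85  1.44]
0.6495,-0.033,0.07 slide [0.0025 0.0235 0.0804] norm 0.084
```

```bash
python3 -m pendant '[{"slide":[0.001,0.022,0.026],"turn":0},{"slide":[0,0.001,0.026],"turn":0},{"slide":[0,0,0.016],"turn":0},{"slide":[0,0,0],"turn":0}]'; python3 to.py 0.6495,-0.033,0.0465
```

```text
time_s: 31.35
ee_pos: [0.6269, -0.0407, 0.2409]
orientation: [-0.016, 0.997, 0.042, 0.058]
force: [-1.2, -0.7, -0.3]
width: 0.0453
pinch [ 0.6457 -0.0348  0.0786] t 31.35 w 0.0453 F [-1.2 -0.7 -0.3] j [ 0.19  0.52 -0.21 -0.02 -0.72  1.48]
0.6495,-0.033,0.0465 slide [ 0.0001 -0.0006  0.0324] norm 0.032
```

```bash
python3 -m pendant '[{"slide":[0,0,0.022],"turn":0},{"slide":[0,0,0.005],"turn":0}]'; python3 to.py 0.6495,-0.033,0.0465
```

```text
time_s: 31.55
ee_pos: [0.6297, -0.0388, 0.2148]
orientation: [-0.016, 0.997, 0.043, 0.059]
force: [-0.8, -0.2, -1.1]
width: 0.0451
pinch [ 0.6486 -0.0328  0.0526] t 31.55 w 0.0451 F [-0.8 -0.2 -1.1] j [ 0.19  0.56 -0.23 -0.02 -0.66  1.48]
0.6495,-0.033,0.0465 slide [0.0002 0.0004 0.0061] norm 0.006
```

```bash
python3 -m pendant '[{"slide":[0,0,0.005],"turn":0}]'; python3 to.py; python3 -m pendant '[{"slide":[-0.001,0,0.002],"turn":0}]'; python3 to.py 0.6495,-0.033,0.0465
```

```text
time_s: 31.65
ee_pos: [0.6306, -0.0381, 0.2109]
orientation: [-0.016, 0.997, 0.043, 0.06]
force: [-0.4, 0.1, 0.1]
width: 0.0451
pinch [ 0.6499 -0.0321  0.0487] t 31.65 w 0.0451 F [-0.4  0.1  0.1] j [ 0.19  0.57 -0.23 -0.02 -0.65  1.48]
time_s: 31.75
ee_pos: [0.6298, -0.0377, 0.2091]
orientation: [-0.016, 0.997, 0.043, 0.06]
force: [0.2, 0.4, -0.4]
width: 0.0454
pinch [ 0.649  -0.0318  0.0468] t 31.75 w 0.0454 F [ 0.2  0.4 -0.4] j [ 0.19  0.57 -0.23 -0.02 -0.65  1.48]
0.6495,-0.033,0.0465 slide [0.0003 0.0013 0.0003] norm 0.001
```

```bash
python3 -m pendant '[{"slide":[0,0.001,0.0015],"turn":0}]'; python3 to.py; python3 -m pendant '[{"slide":[0,0,0.001],"turn":0}]'; python3 to.py
```

```text
time_s: 31.85
ee_pos: [0.6302, -0.0383, 0.2086]
orientation: [-0.016, 0.997, 0.044, 0.06]
force: [-1.1, 2.1, 4.7]
width: 0.0451
pinch [ 0.6497 -0.0323  0.0464] t 31.85 w 0.0451 F [-1.1  2.1  4.7] j [ 0.19  0.57 -0.23 -0.02 -0.65  1.48]
time_s: 31.95
ee_pos: [0.6305, -0.0382, 0.2086]
orientation: [-0.016, 0.997, 0.044, 0.061]
force: [-0.3, -0.7, 1.8]
width: 0.0455
pinch [ 0.6503 -0.0322  0.0464] t 31.95 w 0.0455 F [-0.3 -0.7  1.8] j [ 0.19  0.57 -0.23 -0.02 -0.65  1.48]
```

Blue is seated. Release and go back for green on the mat (0.644, -0.283).

```bash
python3 -m pendant '[{"slide":[0,0,0],"turn":0},{"slide":[0,0,0],"turn":0},{"slide":[0,0,0],"turn":0},{"slide":[0,0,-0.042],"turn":0},{"slide":[0,0,-0.042],"turn":0},{"slide":[-0.004,0.044,0],"turn":0},{"slide":[-0.004,0.044,0],"turn":0},{"slide":[-0.004,0.044,0],"turn":0},{"slide":[-0.004,0.044,0],"turn":0},{"slide":[-0.004,0.044,0],"turn":0}]' 0.087; python3 -m pendant '[{"slide":[0,0,0],"turn":0}]'; python3 to.py 0.644,-0.283,0.09
```

```text
time_s: 32.95
ee_pos: [0.6229, -0.2634, 0.2914]
orientation: [-0.015, 0.996, 0.05, 0.065]
force: [0.2, 0.1, 0.3]
width: 0.0863
time_s: 33.05
ee_pos: [0.6223, -0.2684, 0.291]
orientation: [-0.014, 0.997, 0.047, 0.066]
force: [0.4, 0.2, -0.6]
width: 0.0868
pinch [ 0.6435 -0.2627  0.129 ] t 33.05 w 0.0868 F [ 0.4  0.2 -0.6] j [-0.18  0.54 -0.01 -0.07 -0.9   1.89]
0.644,-0.283,0.09 slide [-0.0065  0.0211  0.038 ] norm 0.044
```

```bash
python3 -m pendant '[{"slide":[-0.004,0.020,0.02],"turn":0},{"slide":[-0.004,0.001,0.02],"turn":0},{"slide":[0,0,0],"turn":0}]'; python3 to.py 0.644,-0.283,0.042
```

```text
time_s: 33.35
ee_pos: [0.6213, -0.2907, 0.2497]
orientation: [-0.014, 0.997, 0.046, 0.067]
force: [-0.4, 0.4, 0.3]
width: 0.0871
pinch [ 0.6429 -0.2851  0.0877] t 33.35 w 0.0871 F [-0.4  0.4  0.3] j [-0.21  0.6  -0.02 -0.08 -0.83  1.93]
0.644,-0.283,0.042 slide [-0.0049 -0.001   0.0455] norm 0.046
```

```bash
python3 -m pendant '[{"slide":[-0.003,-0.001,0.028],"turn":0},{"slide":[-0.002,0,0.010],"turn":0}]'; python3 to.py 0.644,-0.283,0.042
```

```text
time_s: 33.55
ee_pos: [0.6225, -0.2882, 0.2137]
orientation: [-0.013, 0.996, 0.047, 0.069]
force: [-0.1, 0.4, -0.9]
width: 0.0867
pinch [ 0.6448 -0.2829  0.0518] t 33.55 w 0.0867 F [-0.1  0.4 -0.9] j [-0.21  0.64 -0.05 -0.09 -0.76  1.93]
0.644,-0.283,0.042 slide [-0.0022  0.0002  0.0096] norm 0.01
```

```bash
python3 -m pendant '[{"slide":[-0.002,0,0.009],"turn":0},{"slide":[0,0,0],"turn":0}]'; python3 to.py 0.644,-0.283,0.042;  python3 -m pendant '[{"slide":[0,0,0],"turn":0},{"slide":[0,0,0],"turn":0},{"slide":[0,0,0],"turn":0},{"slide":[0,0,0],"turn":0},{"slide":[0,0,0],"turn":0},{"slide":[0,0,0],"turn":0},{"slide":[0,0,0],"turn":0},{"slide":[0,0,0],"turn":0}]' 0.02 30; python3 to.py 0.452,0.2015,0.14
```

```text
time_s: 33.75
ee_pos: [0.6222, -0.287, 0.2046]
orientation: [-0.013, 0.996, 0.048, 0.069]
force: [-0.8, -0.1, -0.1]
width: 0.0869
pinch [ 0.6446 -0.2818  0.0427] t 33.75 w 0.0869 F [-0.8 -0.1 -0.1] j [-0.21  0.65 -0.06 -0.09 -0.74  1.94]
0.644,-0.283,0.042 slide [-0.0008  0.0012  0.0006] norm 0.002
time_s: 34.55
ee_pos: [0.6238, -0.2869, 0.2097]
orientation: [-0.011, 0.996, 0.048, 0.073]
force: [1.0, -1.0, -0.2]
width: 0.0454
pinch [ 0.6474 -0.2821  0.0479] t 34.55 w 0.0454 F [ 1.  -1.  -0.2] j [-0.21  0.64 -0.05 -0.09 -0.74  1.94]
0.452,0.2015,0.14 slide [-0.1331 -0.5018 -0.105 ] norm 0.53
```

```bash
python3 -m pendant '[{"slide":[0,0,-0.048],"turn":0},{"slide":[0,0,-0.050],"turn":0},{"slide":[-0.011,-0.043,-0.001],"turn":0},{"slide":[-0.012,-0.046,-0.001],"turn":0},{"slide":[-0.012,-0.046,-0.001],"turn":0},{"slide":[-0.012,-0.046,-0.001],"turn":0},{"slide":[-0.012,-0.046,-0.001],"turn":0},{"slide":[-0.012,-0.046,-0.001],"turn":0},{"slide":[-0.012,-0.046,-0.001],"turn":0},{"slide":[-0.012,-0.046,0],"turn":0}]'; python3 -m pendant '[{"slide":[-0.012,-0.046,0],"turn":0},{"slide":[-0.012,-0.04,0],"turn":0},{"slide":[0,0,0],"turn":0}]'; python3 to.py 0.452,0.2015,0.08
```

```text
time_s: 35.55
ee_pos: [0.4767, 0.0705, 0.3063]
orientation: [-0.012, 0.996, 0.042, 0.072]
force: [1.3, 0.7, -1.1]
width: 0.045
time_s: 35.85
ee_pos: [0.4419, 0.161, 0.3049]
orientation: [-0.013, 0.996, 0.046, 0.073]
force: [-0.7, 0.7, -1.0]
width: 0.0451
pinch [0.4654 0.1663 0.1432] t 35.85 w 0.0451 F [-0.7  0.7 -1. ] j [ 0.71  0.2  -0.59  0.11 -0.66  0.86]
0.452,0.2015,0.08 slide [-0.0193 -0.035   0.0617] norm 0.074
```

```bash
python3 -m pendant '[{"slide":[-0.009,-0.033,0.005],"turn":0},{"slide":[-0.008,-0.001,0.025],"turn":0},{"slide":[-0.004,0,0.020],"turn":0},{"slide":[0,0,0],"turn":0}]'; python3 to.py 0.452,0.2015,0.048
```

```text
time_s: 36.25
ee_pos: [0.4242, 0.1971, 0.2529]
orientation: [-0.014, 0.996, 0.048, 0.074]
force: [-0.4, 0.6, -0.9]
width: 0.0452
pinch [0.448  0.2028 0.0912] t 36.25 w 0.0452 F [-0.4  0.6 -0.9] j [ 0.8   0.28 -0.68  0.17 -0.5   0.72]
0.452,0.2015,0.048 slide [-0.0026  0.0026  0.0432] norm 0.043
```

```bash
python3 -m pendant '[{"slide":[-0.001,0.002,0.025],"turn":0},{"slide":[-0.001,0,0.010],"turn":0}]'; python3 to.py 0.452,0.2015,0.048
```

```text
time_s: 36.45
ee_pos: [0.4288, 0.1963, 0.2194]
orientation: [-0.016, 0.996, 0.047, 0.076]
force: [-0.1, -1.3, -1.6]
width: 0.0452
pinch [0.4532 0.2025 0.0579] t 36.45 w 0.0452 F [-0.1 -1.3 -1.6] j [ 0.79  0.34 -0.72  0.21 -0.39  0.69]
0.452,0.2015,0.048 slide [-0.0028  0.0011  0.0095] norm 0.01
```

```bash
python3 -m pendant '[{"slide":[-0.002,0.001,0.006],"turn":0}]'; python3 to.py; python3 -m pendant '[{"slide":[0,0,0.003],"turn":0}]'; python3 to.py 0.452,0.2015,0.048
```

```text
time_s: 36.55
ee_pos: [0.4285, 0.1952, 0.2133]
orientation: [-0.016, 0.996, 0.047, 0.076]
force: [1.0, -0.2, -1.2]
width: 0.0452
pinch [0.4531 0.2015 0.0518] t 36.55 w 0.0452 F [ 1.  -0.2 -1.2] j [ 0.79  0.35 -0.73  0.22 -0.37  0.67]
time_s: 36.65
ee_pos: [0.4291, 0.1947, 0.2103]
orientation: [-0.015, 0.996, 0.047, 0.076]
force: [0.4, -0.4, -1.1]
width: 0.045
pinch [0.4535 0.2008 0.0488] t 36.65 w 0.045 F [ 0.4 -0.4 -1.1] j [ 0.78  0.36 -0.73  0.23 -0.36  0.67]
0.452,0.2015,0.048 slide [-0.0016 -0.0008  0.0006] norm 0.002
```

```bash
python3 -m pendant '[{"slide":[-0.001,0,0.0015],"turn":0}]'; python3 to.py; python3 -m pendant '[{"slide":[0,0,0.001],"turn":0}]'; python3 to.py
```

```text
time_s: 36.75
ee_pos: [0.429, 0.1948, 0.2094]
orientation: [-0.016, 0.996, 0.047, 0.077]
force: [1.7, -1.1, 6.8]
width: 0.0451
pinch [0.4538 0.2011 0.048 ] t 36.75 w 0.0451 F [ 1.7 -1.1  6.8] j [ 0.78  0.36 -0.74  0.23 -0.35  0.66]
time_s: 36.85
ee_pos: [0.4294, 0.1948, 0.2094]
orientation: [-0.016, 0.996, 0.046, 0.077]
force: [-4.9, -1.5, 9.9]
width: 0.0454
pinch [0.4543 0.2011 0.0479] t 36.85 w 0.0454 F [-4.9 -1.5  9.9] j [ 0.78  0.36 -0.74  0.24 -0.35  0.66]
```

```bash
python3 -m pendant '[{"slide":[0,0,0],"turn":0},{"slide":[0,0,0],"turn":0},{"slide":[0,0,0],"turn":0},{"slide":[0,0,-0.045],"turn":0},{"slide":[0,0,-0.045],"turn":0},{"slide":[0,0,-0.04],"turn":0},{"slide":[0.02,-0.04,0],"turn":0},{"slide":[0.02,-0.04,0],"turn":0},{"slide":[0.01,-0.04,0],"turn":0},{"slide":[0,0,0],"turn":0}]' 0.087; python3 to.py; python3 -c "
from h import *
for n in('scene','side'):
  im=grab_frame(n)
  save(cv2.resize(im[140:300,100:420] if n=='scene' else im[110:290,140:440],None,fx=2.4,fy=2.4),'f_%s.png'%n)
  for q in ('pot_red','pot_blue','pot_yellow','pot_green','bell'):
    for d in spot_in(n,q)[:2]: print(n,q,np.round(d['box']),d['confidence'],box2xy(n,d['box'],.028 if q!='bell' else .04).round(3))
"
```

```text
time_s: 37.85
ee_pos: [0.4476, 0.3169, 0.357]
orientation: [-0.019, 0.996, 0.045, 0.079]
force: [-0.6, -0.0, -0.2]
width: 0.0867
pinch [0.473  0.3243 0.1957] t 37.85 w 0.0867 F [-0.6 -0.  -0.2] j [ 0.93  0.27 -0.35  0.13 -0.83  0.65]
scene pot_red [350. 213. 374. 240.] 0.85 [0.634 0.193 0.028]
scene pot_red [213. 172. 230. 188.] 0.67 [ 0.426 -0.117  0.028]
scene pot_blue [260. 233. 283. 263.] 0.85 [ 0.649 -0.03   0.028]
scene pot_blue [330. 156. 352. 183.] 0.39 [0.452 0.205 0.028]
scene pot_yellow [252. 175. 269. 199.] 0.6 [ 0.469 -0.021  0.028]
scene pot_green [334. 155. 351. 180.] 0.76 [0.445 0.21  0.028]
scene bell [142. 188. 166. 220.] 0.73 [ 0.482 -0.291  0.04 ]
side pot_red [212. 225. 230. 246.] 0.84 [ 0.343 -0.084  0.028]
side pot_red [235. 140. 251. 158.] 0.55 [0.62  0.179 0.028]
side pot_blue [296. 164. 311. 189.] 0.73 [ 0.645 -0.043  0.028]
side pot_yellow [238. 187. 255. 215.] 0.92 [ 0.463 -0.025  0.028]
side pot_yellow [212. 186. 270. 225.] 0.16 [ 0.444 -0.03   0.028]
side pot_green [181. 156. 198. 180.] 0.72 [0.447 0.198 0.028]
side bell [321. 238. 346. 279.] 0.76 [ 0.462 -0.302  0.04 ]
side bell [213. 188. 270. 224.] 0.28 [ 0.434 -0.044  0.04 ]
```

View pics/f_scene.png

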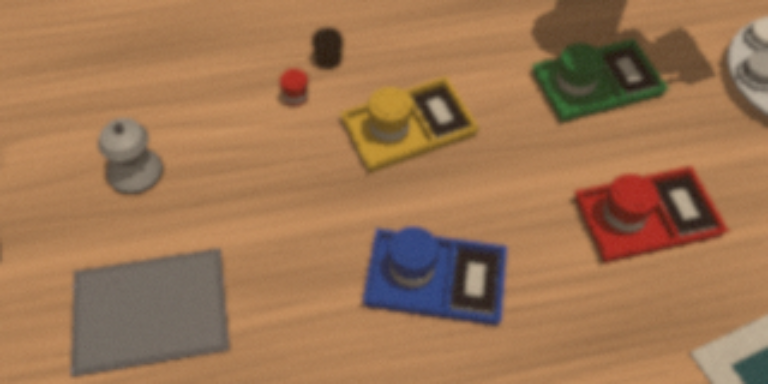

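View pics/f_side.png

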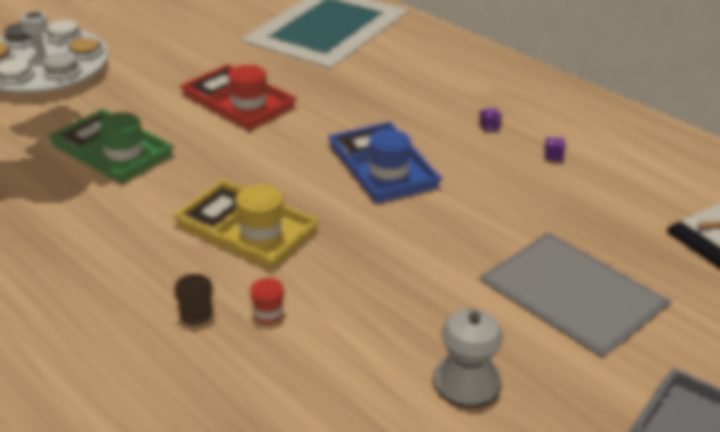

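All four pots stand upright in bays of their own colour. In the scene crop they are yellow (390,112), red (632,200), blue (413,255) and green (580,70). The mat is empty, and the bell and decoys are where they were.

```bash
python3 -c "
from cell import workorder; print(workorder.finish_job())"
```

```text
the job is handed in; nothing more can be done
None
```

I swapped red with yellow and blue with green, parking red and then green on the mat, and handed the job in at about 38 s of the 128 s allowed. The last scene and side pictures show each pot upright in the bay of its own colour. The mat is empty, and the bell is within about 2 px of its starting box. The small red and black look-alikes were not touched.

- **Missed grasps:** Two grasps missed at first, yellow when I lifted before the jaws had closed and red on the mat when the jaws came down too high. I reopened, saw the pot still upright, and gripped it on the second try.
- **Tool lean:** The tool's lean drifted up to about 9° over the run, and the pots still settled upright.
- **Contact force:** The highest force I read was 37 N at the wrist, as the yellow pot touched its bay floor.
- **Disagreements:** In the last check the detector's top "pot_red" in the side camera was the black look-alike, and one weak scene detection of "pot_blue" fell on the green pot. The pictures themselves are clear, though green stands in the arm's shadow.

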